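Clear the rework bench

TASK

Clear the board-repair bench for the next shift: put each loose cap on the paste jar of its own colour in the case and fold the case's stiff cover fully shut over them. Stand every loose screwdriver upright, tip down, in a cup of its own in the tool rack, and leave the bottle, the spool and the meter where they are.

Things in the scene. Friction and masses are not known exactly. Their poses are not given: they have to be found in the camera images.
- case: Grey open-topped paste case, fixed to the bench, outside 140 (its x) by 250 (its y) by 60 mm high, walls and floor 5 mm. Origin: centre of its underside; its x points away from the robot, towards the cover's hinge.
- case_lid (a joint): Angle of the case's black cover: 0 = shut, lying flat on the rim; grows as it opens, pi/2 = upright, stop at 2.0. The hinge is stiff: the cover stays at any angle and needs about 2 to 4 N at its free edge.
- lid_hinge (a point): On the hinge line of the cover, middle of its width, at the case's far rim (60 mm above the bench). The cover is 140 mm from hinge to free edge, 250 mm wide, 8 mm thick (when shut it fills 0 to 8 mm above this point).
- lid_edge (a point): Middle of the cover's free edge, mid-thickness; a small orange tab 60 mm wide sticks out 11 mm beyond it.
- cap_red: Loose red jar cap, open side down: round, 46 mm across, 16 mm high, recess 37 mm across and 11 mm deep. Origin: centre of its underside, z up.
- seat_red (a point): On the red jar standing fixed on the case's floor (jar 44 mm across, shoulder 28 mm above the case's floor; clear neck 31 mm across, rising 10 mm above the shoulder, bevelled at its top): centre of the shoulder, where the centre of the red cap's underside belongs.
- cap_yellow: Loose yellow jar cap, open side down: round, 46 mm across, 16 mm high, recess 37 mm across and 11 mm deep. Origin: centre of its underside, z up.
- seat_yellow (a point): On the yellow jar standing fixed on the case's floor (jar 44 mm across, shoulder 28 mm above the case's floor; clear neck 31 mm across, rising 10 mm above the shoulder, bevelled at its top): centre of the shoulder, where the centre of the yellow cap's underside belongs.
- cap_white: Loose white jar cap, open side down: round, 46 mm across, 16 mm high, recess 37 mm across and 11 mm deep. Origin: centre of its underside, z up.
- seat_white (a point): On the white jar standing fixed on the case's floor (jar 44 mm across, shoulder 28 mm above the case's floor; clear neck 31 mm across, rising 10 mm above the shoulder, bevelled at its top): centre of the shoulder, where the centre of the white cap's underside belongs.
- driver_orange: Loose screwdriver with a square orange handle, 20 by 20 by 85 mm, and a steel shaft 6 mm across and 50 mm long at its +x end. Origin: centre of the handle's underside as it lies (the tool's axis is 10 mm above it, along its x; -x is the handle's end at 42.5 mm, +x the tip at 92.5 mm). Weighs about 50 g, balance point in the handle. May be absent.
- orange_tip (a point): Tip of the orange screwdriver's shaft, on its axis.
- driver_black: Loose screwdriver with a square black handle, 20 by 20 by 85 mm, and a steel shaft 6 mm across and 50 mm long at its +x end. Origin: centre of the handle's underside as it lies (the tool's axis is 10 mm above it, along its x; -x is the handle's end at 42.5 mm, +x the tip at 92.5 mm). Weighs about 50 g, balance point in the handle. May be absent.
- black_tip (a point): Tip of the black screwdriver's shaft, on its axis.
- driver_purple: Loose screwdriver with a square purple handle, 20 by 20 by 85 mm, and a steel shaft 6 mm across and 50 mm long at its +x end. Origin: centre of the handle's underside as it lies (the tool's axis is 10 mm above it, along its x; -x is the handle's end at 42.5 mm, +x the tip at 92.5 mm). Weighs about 50 g, balance point in the handle. May be absent.
- purple_tip (a point): Tip of the purple screwdriver's shaft, on its axis.
- rack: Fixed tool rack: black base 70 by 195 by 6 mm with three square aluminium cups 70 mm apart along its y. Origin: centre of its underside.
- cup0 (a point): Centre of the inner floor of one cup: inside 30 by 30 mm, wall 3 mm, its rim 67 mm above this point, its mouth open upwards.
- cup1 (a point): Centre of the inner floor of one cup: inside 30 by 30 mm, wall 3 mm, its rim 67 mm above this point, its mouth open upwards.
- cup2 (a point): Centre of the inner floor of one cup: inside 30 by 30 mm, wall 3 mm, its rim 67 mm above this point, its mouth open upwards.
- dispenser: Bystander: white bottle with red cap, 60 mm across, about 120 mm high; origin at its foot.
- spool: Bystander: silver spool, 60 mm across, 45 mm high; origin at its foot.
- meter: Bystander: yellow hand meter lying flat, 110 by 90 by 45 mm; origin at the centre of its underside.

How it is judged:
By the outcome, as a careful person would: the job done as asked, in the order asked, and still so for the second after the job is handed in, with the robot touching nothing.
Of driver_orange, driver_black, driver_purple only 2 to 3 are there at a start; the rules pass over those that are not, and their reading is None.
At some moment in a run one of driver_orange, driver_black, driver_purple may be knocked a few centimetres aside while the robot is not near it.
It also fails if it takes over 210 s, if anything falls off the work surface, if the arm or the gripper's body presses on something with over 40 N, if the wrist force passes 120 N, or if a joint passes its speed limit or range.

ROBOT

A 6-joint arm with a two-finger parallel gripper is mounted at the origin on the work surface. World frame = base frame: x ahead of the robot, y to its left, z up, the work surface at z = 0. Lengths are in m, angles in degrees, forces in N, time in s.
With the tool pointing down it reaches from about 0.3 to 0.75 m from the base axis. Payload 8.5 kg.
Tool frame: the origin (TCP) lies on the centre line of the jaws, within the pads' length; the fingertips stand env.tips_ahead ahead of it and the grasp point (between the pads) lies 8 mm behind it (env.tips_ahead is the distance from the TCP to the fingertips, in m); z points along the fingers, y is the direction in which the jaws open and shut (so a half turn about z gives the same grasp; the last joint's range is limited). The gripper opens to 85 mm and grips with 20 to 120 N. Pads are 22 mm wide; open, the fingers measure 114 mm over their backs; the gripper's body (76 mm by 85 mm) begins 54 mm behind the grasp point. The pads swing forward as they close: fully open they stand 13 mm farther back than shut.
Start: joints at [55.846, 21.807, 74.336, -0, 83.858, -12.336], TCP at [0.204, 0.511, 0.242] pointing down, gripper open.
Joint ranges: [-178.18, 178.18], [-50.72, 133.34], [12.68, 142.11], [-81.47, 261.47], [9.98, 163.14], [-165.26, 165.26]. Speed limits (degrees/s): [136.94, 136.94, 180, 180, 180, 180].

INTERFACE

Orientations are given as a 3x3 rotation matrix whose columns are the frame's x, y, z axes.
In Python, from rig import env gives the robot as it stands.
- The arm moves only by the tool servo_tool, never from a script. Its argument "commands" is a list of rows, each an object with "linear": the shift along the tool's x, y, z in mm, a list of three; "angular": the turn, a rotation vector about the tool's x, y, z in degrees, a list of three; "gripper": the opening, from -1 (shut) to 1 (fully open). In form: [{"linear": [x, y, z], "angular": [rx, ry, rz], "gripper": gripper}, ...]. A call has 1 to 20 rows; each row is the pose to reach, as a shift and turn from the pose commanded when the call began, along the tool's axes at that moment; what a row does not reach only later rows make up. A row lasts 1/10 s, in which the tool goes at most 50 mm and 8.59 degrees, less where a joint would pass 70% of its speed; a pose out of reach is approached as far as the arm can. A call with a gripper value outside its range is refused whole. The fingers move at their own pace and stop on an object; "force" is the grip in N (left out, the last holds). Time passes only in rows, so rows that repeat a pose let the fingers close. It gives the time, the measured TCP pose, the force and the opening at its end, in the units of the state.
- env.observe(): the state, without advancing time (a new reading comes with each control period).
- env.get_image(name): name is "scene" or "top" or "wrist"; returns a dict with "frame" (420x560x3 uint8, blue, green, red), "fx", "fy", "cx", "cy" (pixels), "cam_to_world" (4x4, takes a point from camera to world coordinates); the wrist camera has in their place "T_tool_cam" (4x4, takes a point from camera to tool coordinates, whose origin is the TCP and whose axes are the flange's). Camera axes: x right, y up, looking along -z (the intrinsics and any distortion apply to the point x, -y, -z); pixel columns grow to the right and rows downward; lengths in m; the calibration is good to about 2 mm. A picture is of the moment at which its call begins: read the wrist's pose just before it. There is no depth.
- env.close_job(): hands the job in, once; it reports no verdict.
Trained networks look in a picture, given as the dict that the camera call returned (one of the last four; its "shot" number tells which), for a name from the list of things; names that differ only in an ending like _2 or _b are one class to them, and where a whole thing is asked for, a point or a joint stands for the part that bears it (a point fixed in the world has none). Each returns a list of dicts, best first, with "confidence" (0 to 1); they miss things now and then, are a little off and sometimes report something else, mostly with a low value. They report only what shows in the picture. A call takes as long as a camera call.
- env.trace(picture, query): "pixels" (420x560 bool, what is visible of it) and "extent" ([left, top, right, bottom] in pixels, round what is visible of it).
The state is a dict: "time_s": time; "q": joint angles; "qvel": joint speeds; "joint_efforts": joint torques, N m; "position": TCP position; "tool_rot": TCP orientation; "ft_force": force on the tool from outside, world axes, zero at the start; "wrist_torque": the same for the moment, N m; "grip_width": finger opening in m.
Only numpy, scipy, OpenCV 4.12 (cv2) and the standard library are available. Lean on these libraries where they do the work, as an engineer would, in place of code of your own. Each camera call takes 0.05 s, during which the arm holds its last target.

## Working session

There is one attempt and no reset: what is moved stays moved. The work goes in short steps, Python scripts to look and compute and a tool call to move; the robot and the scene stay as the last step left them, time stands still between calls to the robot, and variables do not carry over. Pictures are saved under pics/ and viewed, and the job is handed in when it is done.

Besides the shell and the picture viewer there is one more tool, called after ">>>" as name(argument=value, ...), one argument or row to a line, values as JSON. servo_tool: Moves the arm, as the interface text tells. Its arguments: {"type":"object","properties":{"commands":{"type":"array","items":{"type":"object","properties":{"linear":{"type":"array","items":{"type":"number"}},"angular":{"type":"array","items":{"type":"number"}},"gripper":{"type":"number"}}}},"force":{"type":"number"}},"required":["commands"]}

```bash
ls -la; mkdir -p pics; python3 - <<'E'
from rig import env
import cv2,json
s=env.observe(); print(s); print(env.tips_ahead)
for n in ["scene","top","wrist"]:
    p=env.get_image(n); cv2.imwrite(f"pics/{n}0.png",p["frame"]); print(n,{k:v for k,v in p.items() if k!="frame"})
E
```

```text
total 12
drwxr-xr-x  3 agent agent 4096 Dec  7 10:00 .
drwxr-xr-x 23 root  root  4096 Dec  7 10:00 ..
drwxr-xr-x  2 agent agent 4096 Dec  7 10:00 pics
{'time_s': 0.0, 'q': array([ 5.58460791e+01,  2.18408220e+01,  7.43853398e+01,  7.02297409e-04,
        8.38580732e+01, -1.23359807e+01]), 'qvel': array([ 0.0525686 , -0.02473864,  0.02312153, -0.00651243,  0.03218041,
       -0.00979933]), 'joint_efforts': array([ 9.96947820e-04, -4.48464096e+01, -2.31276655e+01, -8.49880439e-05,
        4.82046089e-03, -2.72111242e-05]), 'position': array([0.20425217, 0.51036531, 0.24170989]), 'tool_rot': array([[-9.28368873e-01,  3.71659168e-01, -8.35469576e-04],
       [ 3.71659964e-01,  9.28368142e-01, -1.20977778e-03],
       [ 3.25998334e-04, -1.43363063e-03, -9.99998919e-01]]), 'ft_force': array([-0.37603369,  0.1394849 , -0.04620887]), 'wrist_torque': array([-0.02819651, -0.00486495,  0.01392141]), 'grip_width': 0.08539933958776093}
0.011
scene {'fx': 455.6663835845388, 'fy': 455.6663835845388, 'cx': 281.83960014641826, 'cy': 212.78138088299315, 'cam_to_world': array([[ 0.07730894, -0.75624264
[... 375 characters left out ...]
2, -0.15680887,  0.36376595],
       [-0.99964152,  0.02167307, -0.01571944,  0.06358619],
       [-0.01212191,  0.15712792,  0.98750386,  1.35569929],
       [ 0.        ,  0.        ,  0.        ,  1.        ]]), 'shot': 2}
wrist {'fx': 367.6257286739973, 'fy': 367.6257286739973, 'cx': 285.9821559445157, 'cy': 214.33544381044172, 'T_tool_cam': array([[ 3.42281459e-04,  9.65247218e-01,  2.61338270e-01,
         6.54092255e-02],
       [ 9.99999917e-01, -3.88412019e-04,  1.24865717e-04,
         5.83296944e-04],
       [ 2.22033211e-04,  2.61338206e-01, -9.65247270e-01,
        -1.31884500e-01],
       [ 0.00000000e+00,  0.00000000e+00,  0.00000000e+00,
         1.00000000e+00]]), 'shot': 3}
```

View pics/scene0.png

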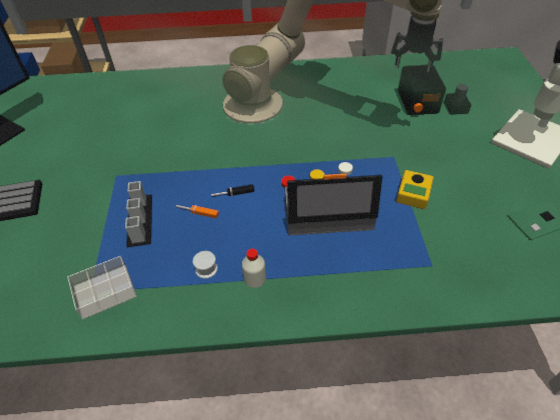

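View pics/top0.png

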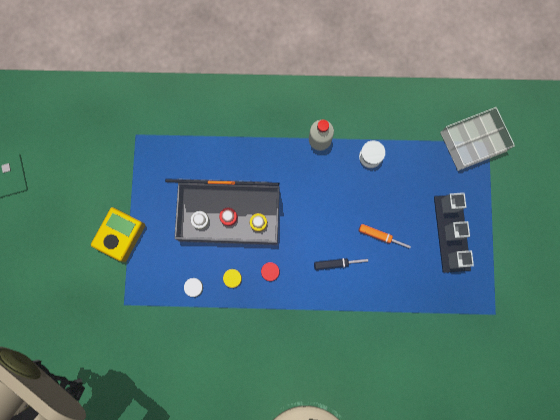

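View pics/wrist0.png

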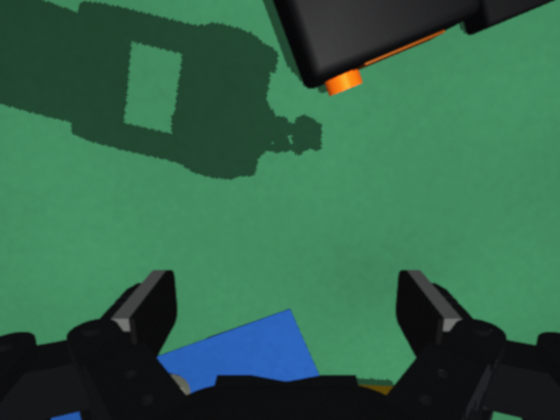

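Two drivers (orange at about top-px (376,234), black at (330,264)), caps in the top view at (193,287) white, (232,278) yellow, (270,271) red; jars in the case white, red, yellow from left to right; the cover is roughly upright. Next step: measure them.

```bash
cat > h.py <<'E'
from rig import env
import numpy as np, cv2
def cam(p,st=None):
    if "cam_to_world" in p: return np.array(p["cam_to_world"])
    T=np.eye(4);T[:3,:3]=st["tool_rot"];T[:3,3]=st["position"]; return T@np.array(p["T_tool_cam"])
def ray(p,u,v,M):
    d=np.array([(u-p["cx"])/p["fx"],-(v-p["cy"])/p["fy"],-1.0]); return M[:3,3],M[:3,:3]@d
def atz(p,u,v,z,M):
    o,d=ray(p,u,v,M); return o+d*(z-o[2])/d[2]
def proj(p,P,M):
    c=np.linalg.inv(M)@np.append(P,1); return np.array([p["cx"]+p["fx"]*c[0]/-c[2],p["cy"]-p["fy"]*c[1]/-c[2]])
def shoot(n):
    st=env.observe(); p=env.get_image(n); return p,cam(p,st),st
def tr(p,q,mc=0.3):
    r=env.trace(p,q)
    return [(x["confidence"],x["pixels"],x["extent"]) for x in r if x["confidence"]>mc]
def cen(m):
    ys,xs=np.nonzero(m); return xs.mean(),ys.mean()
E
python3 - <<'E'
from h import *
p,M,st=shoot("top")
H={"cap_red":.016,"cap_yellow":.016,"cap_white":.016,"driver_orange":.015,"driver_black":.015,"driver_purple":.015,"case":.06,"case_lid":.1,"rack":.05,"dispenser":.1,"spool":.045,"meter":.045}
for q,z in H.items():
    for c,m,e in tr(p,q)[:2]:
        u,v=cen(m); print(q,round(c,2),np.round((u,v)),np.round(e),m.sum(),np.round(atz(p,u,v,z,M),4))
f=cv2.resize(p["frame"][120:320,120:300],None,fx=4,fy=4,interpolation=cv2.INTER_CUBIC)[:600,:]
f2=cv2.resize(p["frame"][170:300,160:360],None,fx=4,fy=4,interpolation=cv2.INTER_CUBIC)
cv2.imwrite("pics/t1.png",f2)
f3=cv2.resize(p["frame"][180:290,300:490],None,fx=4,fy=4,interpolation=cv2.INTER_CUBIC)
cv2.imwrite("pics/t2.png",f3)
E
```

```text
cap_red 0.81 [270. 270.] [262. 261. 280. 283.] 253 [0.4321 0.0979 0.016 ]
cap_red 0.74 [200. 219.] [190. 213. 213. 230.] 270 [0.5556 0.278  0.016 ]
cap_yellow 0.75 [232. 277.] [228. 272. 239. 284.] 256 [0.4132 0.1914 0.016 ]
cap_yellow 0.38 [226. 210.] [169. 180. 284. 244.] 5674 [0.5811 0.2114 0.016 ]
cap_white 0.55 [193. 287.] [183. 278. 205. 294.] 279 [0.3879 0.2872 0.016 ]
driver_orange 0.84 [378. 234.] [363. 224. 411. 247.] 370 [ 0.5287 -0.171   0.015 ]
driver_black 0.52 [335. 263.] [318. 259. 368. 270.] 336 [ 0.4547 -0.0628  0.015 ]
driver_purple 0.65 [334. 263.] [318. 260. 366. 272.] 321 [ 0.4545 -0.0601  0.015 ]
driver_purple 0.58 [375. 233.] [361. 223. 408. 246.] 340 [ 0.5316 -0.1638  0.015 ]
case 0.88 [226. 210.] [167. 179. 283. 243.] 5479 [0.5745 0.2072 0.06  ]
case 0.36 [334. 263.] [312. 259. 362. 270.] 311 [ 0.4513 -0.0565  0.06  ]
case_lid 0.63 [224. 182.] [166. 180. 279. 186.] 515 [0.6357 0.2114 0.1   ]
case_lid 0.5 [258. 222.] [248. 213. 267. 232.] 293 [0.5407 0.1269 0.1   ]
rack 0.94 [453. 232.] [434. 192. 473. 276.] 2333 [ 0.5331 -0.3453  0.05  ]
rack 0.51 [224. 182.] [164. 178. 279. 189.] 489 [0.6464 0.216  0.05  ]
dispenser 0.77 [321. 134.] [308. 121. 334. 149.] 636 [ 0.7578 -0.0182  0.1   ]
spool 0.62 [372. 153.] [358. 142. 385. 168.] 478 [ 0.728  -0.1502  0.045 ]
meter 0.61 [118. 234.] [ 90. 209. 147. 263.] 1744 [0.5101 0.4734 0.045 ]
```

View pics/t1.png

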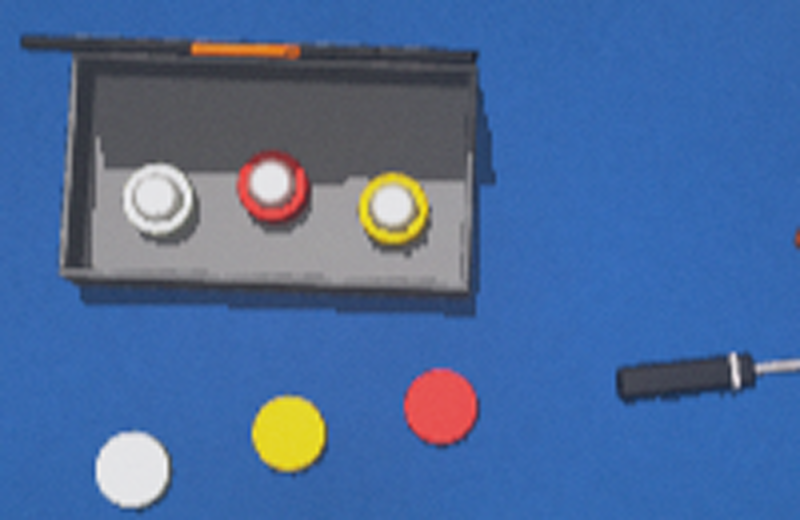

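View pics/t2.png

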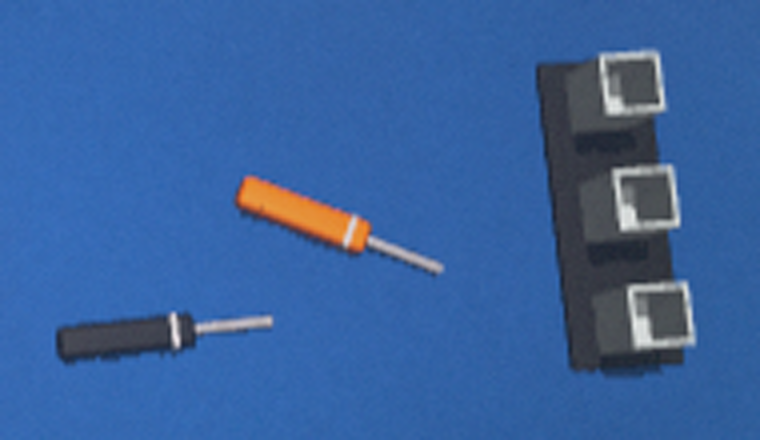

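The views show two drivers and no purple one (the networks' purple hits coincide with the other two). I'll move over the caps for a wrist look.

```bash
cat >> h.py <<'E'
from scipy.spatial.transform import Rotation as Ro
def Rdown(yaw): # yaw deg; 0: tool x=-X, y=+Y, z=-Z ; rotates about world z
    return Ro.from_euler('z',yaw,degrees=True).as_matrix()@np.diag([-1.,1,-1])
def go(pos,R=None,st=None):
    st=st or env.observe(); R0=st["tool_rot"]; 
    l=R0.T@(np.array(pos)-st["position"])*1000
    a=np.zeros(3) if R is None else Ro.from_matrix(R0.T@R).as_rotvec(degrees=True)
    print("lin",np.round(l,1).tolist(),"ang",np.round(a,2).tolist(),"rows>=",max(np.linalg.norm(l)/50,np.linalg.norm(a)/8.59).round(1)); return l,a
def circ(p,M,mask,z):
    cs,_=cv2.findContours(mask.astype(np.uint8),cv2.RETR_EXTERNAL,cv2.CHAIN_APPROX_NONE)
    c=max(cs,key=cv2.contourArea); pts=np.array([atz(p,a[0][0],a[0][1],z,M)[:2] for a in c])
    A=np.c_[2*pts,np.ones(len(pts))]; s=np.linalg.lstsq(A,(pts**2).sum(1),rcond=None)[0]
    return s[:2],2*np.sqrt(s[2]+s[:2]@s[:2])
E
python3 - <<'E'
from h import *
go([.46,.2,.26],Rdown(0))
E
```

```text
lin [-352.7, -193.3, -17.7] ang [0.0, -0.0, -21.82] rows>= 8.1
```

>>> servo_tool(
  commands=[
    {"linear":[-353,-193,-18],"angular":[0,0,-21.8],"gripper":1},
    {"linear":[-353,-193,-18],"angular":[0,0,-21.8],"gripper":1},
    {"linear":[-353,-193,-18],"angular":[0,0,-21.8],"gripper":1},
    {"linear":[-353,-193,-18],"angular":[0,0,-21.8],"gripper":1},
    {"linear":[-353,-193,-18],"angular":[0,0,-21.8],"gripper":1},
    {"linear":[-353,-193,-18],"angular":[0,0,-21.8],"gripper":1},
    {"linear":[-353,-193,-18],"angular":[0,0,-21.8],"gripper":1},
    {"linear":[-353,-193,-18],"angular":[0,0,-21.8],"gripper":1},
    {"linear":[-353,-193,-18],"angular":[0,0,-21.8],"gripper":1},
    {"linear":[-353,-193,-18],"angular":[0,0,-21.8],"gripper":1},
    {"linear":[-353,-193,-18],"angular":[0,0,-21.8],"gripper":1},
  ],
)

```text
time_s: 1.9
position: [0.4598, 0.2008, 0.2603]
tool_rot: [[-1.0, 0.0, -0.001], [0.0, 1.0, 0.0], [0.001, 0.0, -1.0]]
ft_force: [0.3, 0.1, -0.2]
grip_width: 0.0855
```

```bash
python3 - <<'E'
from h import *
p,M,st=shoot("wrist"); cv2.imwrite("pics/w1.png",p["frame"]); print(st["position"],st["q"])
np.save("w1.npy",p["frame"])
t,Mt,_=shoot("top"); cv2.imwrite("pics/t3.png",t["frame"])
for q,z in [("cap_red",.016),("cap_yellow",.016),("cap_white",.016),("seat_red",.043),("seat_yellow",.043),("seat_white",.043),("case",.06),("case_lid",.06)]:
    for pp,MM,nm in ((p,M,"wrist"),(t,Mt,"top")):
      for c,m,e in tr(pp,q)[:2]:
        u,v=cen(m); cc,d=circ(pp,MM,m,z); print(nm,q,round(c,2),np.round((u,v)),np.round(e),np.round(cc,4),round(d,4))
E
```

```text
[0.45976819 0.20084633 0.26026235] [ 1.00423091e+01  1.61905719e+01  7.98148074e+01  2.26658233e-02
  8.40209313e+01 -7.99563044e+01]
top cap_red 0.51 [270. 271.] [261. 264. 278. 279.] [0.4311 0.0987] 0.0418
wrist cap_yellow 0.58 [276. 134.] [255. 109. 295. 158.] [0.4133 0.1913] 0.0438
top cap_yellow 0.46 [225. 278.] [226. 273. 224. 281.] [0.41   0.2077] 0.0176
wrist cap_white 0.93 [372. 109.] [348.  87. 396. 131.] [0.389  0.2857] 0.0458
top cap_white 0.53 [193. 284.] [184. 277. 206. 290.] [0.3927 0.2879] 0.0377
wrist seat_red 0.55 [290. 277.] [269. 252. 311. 301.] [0.5563 0.2054] 0.0456
wrist seat_yellow 0.69 [220. 266.] [201. 245. 242. 288.] [0.5439 0.1341] 0.0466
top seat_yellow 0.76 [258. 221.] [250. 211. 268. 230.] [0.5505 0.1295] 0.0432
top seat_yellow 0.38 [320. 134.] [308. 119. 334. 150.] [ 0.7755 -0.0218] 0.0713
wrist seat_white 0.85 [355. 268.] [335. 247. 378. 292.] [0.5463 0.272 ] 0.0468
wrist case 0.95 [287. 300.] [160. 214. 421. 394.] [0.5804 0.2025] 0.2403
top case 0.98 [235. 202.] [168. 178. 283. 242.] [0.5816 0.2061] 0.216
wrist case_lid 0.89 [284. 370.] [165. 355. 411. 394.] [0.6808 0.2015] 0.1633
top case_lid 0.82 [226. 182.] [166. 178. 278. 186.] [0.6054 0.2228] 0.1788
```

View pics/w1.png

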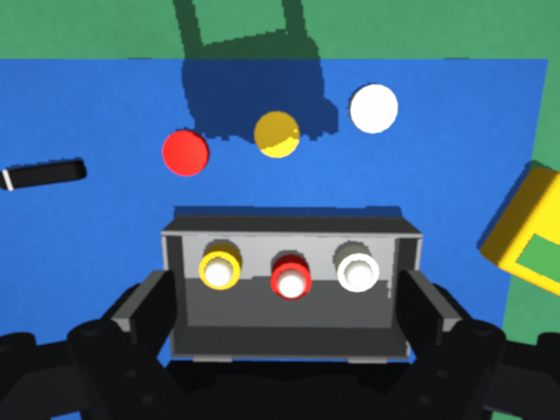

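```bash
cat > ov.py <<'E'
from h import *
def over(p,M,items,crop,name,s=4):
    u0,v0,u1,v1=crop; f=cv2.resize(p["frame"][v0:v1,u0:u1],None,fx=s,fy=s,interpolation=cv2.INTER_CUBIC)
    for (x,y,z,d,col) in items:
        a=np.linspace(0,2*np.pi,60); P=np.array([proj(p,[x+d/2*np.cos(t),y+d/2*np.sin(t),z],M) for t in a])
        P=((P-[u0,v0]+.5)*s).astype(int); cv2.polylines(f,[P.reshape(-1,1,2)],True,col,1)
    cv2.imwrite(name,f)
E
python3 - <<'E'
from ov import *
import pickle
p,M,st=shoot("wrist"); pickle.dump((p,M,st),open("w1.pkl","wb"))
hsv=cv2.cvtColor(p["frame"],cv2.COLOR_BGR2HSV)
R={"red":(185,153),"yellow":(277,134),"white":(373,108)}
rng={"red":lambda h:((h[...,0]<8)|(h[...,0]>172))&(h[...,1]>120)&(h[...,2]>80),"yellow":lambda h:(h[...,0]>15)&(h[...,0]<35)&(h[...,1]>120)&(h[...,2]>80),"white":lambda h:(h[...,1]<60)&(h[...,2]>150)}
items=[]
for k,(u,v) in R.items():
    m=rng[k](hsv); n,l=cv2.connectedComponents(m.astype(np.uint8)); mm=l==l[v,u]
    mm=cv2.morphologyEx(mm.astype(np.uint8),cv2.MORPH_CLOSE,np.ones((5,5)))
    cc,d=circ(p,M,mm,.016); print(k,np.round(cc,4),round(d,4),mm.sum()); items.append((*cc,.016,.046,(0,255,0)))
over(p,M,items,(150,80,410,200),"pics/o1.png",3)
S={"yellow":(.5439,.1341),"red":(.5563,.2054),"white":(.5463,.272)}
it=[]
for k,(x,y) in S.items(): it+= [(x,y,.033,.044,(0,255,0)),(x,y,.043,.031,(255,0,255))]
over(p,M,it,(155,205,425,365),"pics/o2.png",3)
E
```

```text
red [0.4315 0.0991] 0.0446 1595
yellow [0.413  0.1915] 0.0437 1598
white [0.3886 0.287 ] 0.0456 1831
```

View pics/o1.png

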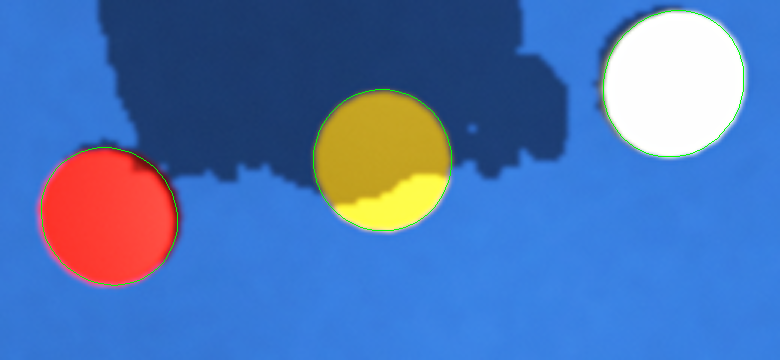

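View pics/o2.png

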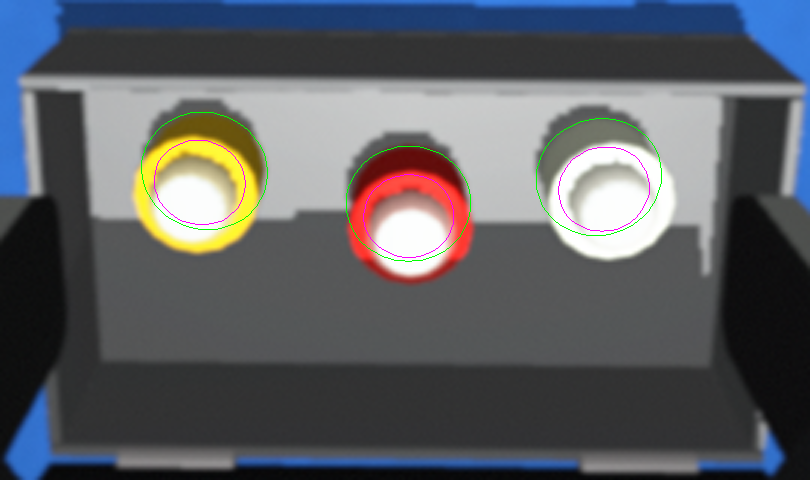

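```bash
python3 - <<'E'
from ov import *
import pickle
p,M,st=pickle.load(open("w1.pkl","rb"))
it=[];S={}
for k,(a,b) in {"yellow":(196,194),"red":(411.5,226.5),"white":(612.5,200.5)}.items():
    P=atz(p,155+a/3-.5,205+b/3-.5,.033,M); print(k,np.round(P,4)); it+=[(P[0],P[1],.033,.044,(0,255,0)),(P[0],P[1],.043,.031,(255,0,255))]
over(p,M,it,(155,205,425,365),"pics/o3.png",3)
# case corners at z=.06 near rim outer: crop(22,78),(803,84); far corners (55,452)?,(770,450)
for a,b in [(22,76),(804,84),(50,450),(770,448)]:
    print(np.round(atz(p,155+a/3-.5,205+b/3-.5,.06,M),4))
t,Mt,_=shoot("top"); over(t,Mt,it,(160,170,300,260),"pics/o4.png",5)
E
```

```text
yellow [0.5523 0.1307 0.033 ]
red [0.5647 0.2065 0.033 ]
white [0.5548 0.2772 0.033 ]
[0.5003 0.0829 0.06  ]
[0.5029 0.33   0.06  ]
[0.6367 0.0806 0.06  ]
[0.6359 0.331  0.06  ]
```

View pics/o3.png

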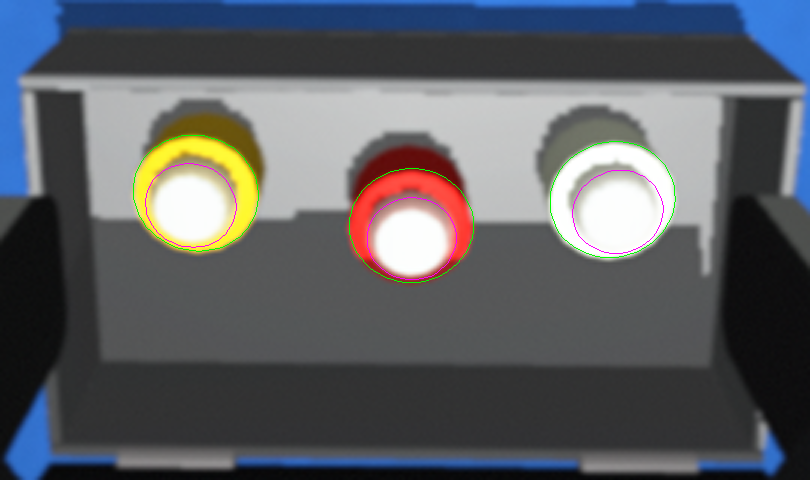

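View pics/o4.png

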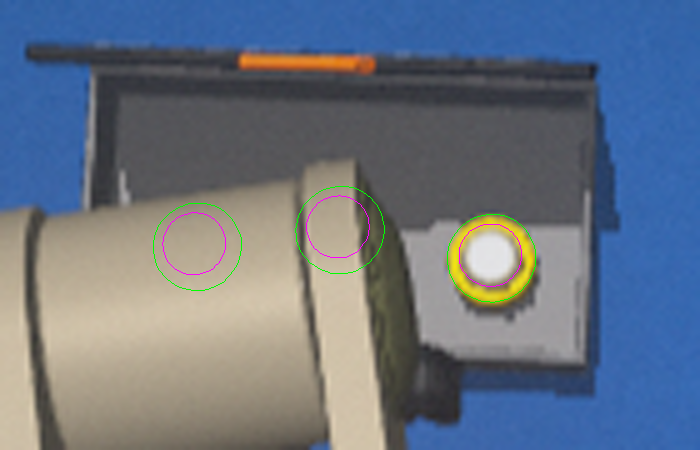

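Calibrated circle fits for caps and jar shoulders land on the image within about 1 mm, and the top view agrees for yellow. Now the red cap.

```bash
python3 - <<'E'
from h import *
go([.4315,.0991,.06],Rdown(0)); go([.4315,.0991,.012],Rdown(0))
E
```

```text
lin [28.9, -101.1, 200.3] ang [-0.0, -0.0, -0.02] rows>= 4.5
lin [28.9, -101.1, 248.3] ang [-0.0, -0.0, -0.02] rows>= 5.4
```

>>> servo_tool(
  commands=[
    {"linear":[29,-101,200],"gripper":1},
    {"linear":[29,-101,200],"gripper":1},
    {"linear":[29,-101,200],"gripper":1},
    {"linear":[29,-101,200],"gripper":1},
    {"linear":[29,-101,200],"gripper":1},
    {"linear":[29,-101,200],"gripper":1},
    {"linear":[29,-101,225],"gripper":1},
    {"linear":[29,-101,248],"gripper":1},
    {"linear":[29,-101,248],"gripper":1},
    {"linear":[29,-101,248],"gripper":0},
    {"linear":[29,-101,248],"gripper":-0.3},
    {"linear":[29,-101,248],"gripper":-0.3},
    {"linear":[29,-101,248],"gripper":-0.3},
    {"linear":[29,-101,248],"gripper":-0.3},
  ],
  force=30,
)

```text
validation failed for argument at $.co...
```

>>> servo_tool(
  commands=[
    {"linear":[29,-101,200],"angular":[0,0,0],"gripper":1},
    {"linear":[29,-101,200],"angular":[0,0,0],"gripper":1},
    {"linear":[29,-101,200],"angular":[0,0,0],"gripper":1},
    {"linear":[29,-101,200],"angular":[0,0,0],"gripper":1},
    {"linear":[29,-101,200],"angular":[0,0,0],"gripper":1},
    {"linear":[29,-101,200],"angular":[0,0,0],"gripper":1},
    {"linear":[29,-101,225],"angular":[0,0,0],"gripper":1},
    {"linear":[29,-101,248],"angular":[0,0,0],"gripper":1},
    {"linear":[29,-101,248],"angular":[0,0,0],"gripper":1},
    {"linear":[29,-101,248],"angular":[0,0,0],"gripper":0},
    {"linear":[29,-101,248],"angular":[0,0,0],"gripper":-0.3},
    {"linear":[29,-101,248],"angular":[0,0,0],"gripper":-0.3},
    {"linear":[29,-101,248],"angular":[0,0,0],"gripper":-0.3},
    {"linear":[29,-101,248],"angular":[0,0,0],"gripper":-0.3},
  ],
  force=30,
)

```text
time_s: 4.3
position: [0.4321, 0.0994, 0.0138]
tool_rot: [[-1.0, 0.0, 0.003], [0.0, 1.0, 0.0], [-0.003, 0.0, -1.0]]
ft_force: [-1.9, 0.1, 9.6]
grip_width: 0.0452
```

```bash
python3 - <<'E'
from h import *
p,M,st=shoot("wrist"); cv2.imwrite("pics/w2.png",p["frame"]); print(st["position"],st["grip_width"],st["ft_force"])
E
```

```text
[0.43212189 0.09939939 0.01379153] 0.04515463807418695 [-1.93991879  0.08907534  9.59056203]
```

View pics/w2.png

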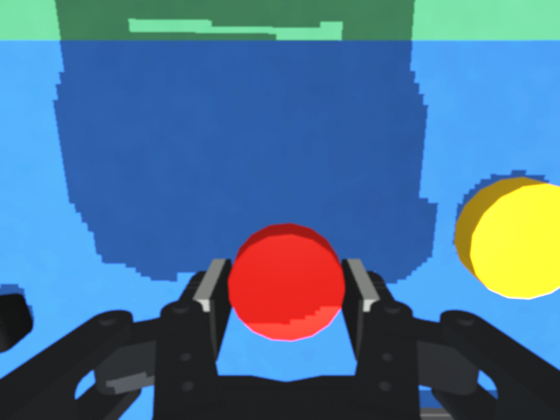

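Red cap is held (opening 45 mm, cap centred between the jaws at (286,282)); the tips brush the bench, so the next picks will be ~4 mm higher. Lifting and moving over the red jar.

```bash
python3 - <<'E'
from h import *
go([.4320,.0994,.12],Rdown(0)); go([.565,.2067,.12],Rdown(0))
E
```

```text
lin [-0.2, 0.0, -106.2] ang [0.01, 0.16, -0.02] rows>= 2.1
lin [-133.2, 107.3, -105.8] ang [0.01, 0.16, -0.02] rows>= 4.0
```

>>> servo_tool(
  commands=[
    {"linear":[0,0,-106],"angular":[0,0,0],"gripper":-0.3},
    {"linear":[0,0,-106],"angular":[0,0,0],"gripper":-0.3},
    {"linear":[0,0,-106],"angular":[0,0,0],"gripper":-0.3},
    {"linear":[-133,107,-106],"angular":[0,0,0],"gripper":-0.3},
    {"linear":[-133,107,-106],"angular":[0,0,0],"gripper":-0.3},
    {"linear":[-133,107,-106],"angular":[0,0,0],"gripper":-0.3},
    {"linear":[-133,107,-106],"angular":[0,0,0],"gripper":-0.3},
    {"linear":[-133,107,-106],"angular":[0,0,0],"gripper":-0.3},
    {"linear":[-133,107,-106],"angular":[0,0,0],"gripper":-0.3},
    {"linear":[-133,107,-106],"angular":[0,0,0],"gripper":-0.3},
  ],
  force=30,
)

```text
time_s: 5.35
position: [0.5635, 0.2056, 0.1184]
tool_rot: [[-1.0, 0.001, -0.001], [0.001, 1.0, -0.0], [0.001, -0.0, -1.0]]
ft_force: [0.0, 0.1, 0.0]
grip_width: 0.0447
```

```bash
python3 - <<'E'
from h import *
p,M,st=shoot("wrist"); cv2.imwrite("pics/w3.png",p["frame"]); print(st["position"],st["grip_width"],st["ft_force"])
go([.5650,.2067,.047],Rdown(0))
E
```

```text
[0.56353985 0.20558793 0.11840672] 0.04473329861219872 [0.03106056 0.06955203 0.0432485 ]
lin [-1.4, 1.2, 71.6] ang [-0.01, -0.02, -0.06] rows>= 1.4
```

View pics/w3.png

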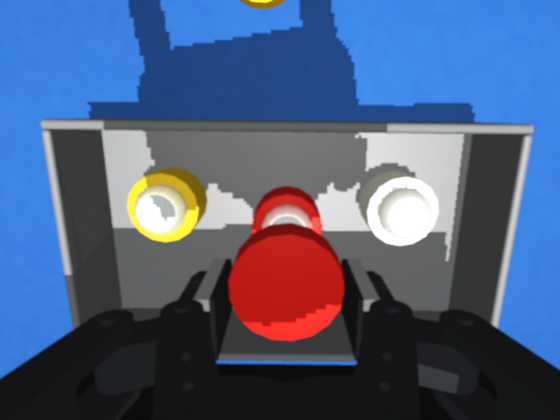

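>>> servo_tool(
  commands=[
    {"linear":[-1.2,1,54],"angular":[0,0,0],"gripper":-0.3},
    {"linear":[-1.2,1,54],"angular":[0,0,0],"gripper":-0.3},
    {"linear":[-1.2,1,54],"angular":[0,0,0],"gripper":-0.3},
    {"linear":[-1.2,1,54],"angular":[0,0,0],"gripper":-0.3},
    {"linear":[-1.2,1,54],"angular":[0,0,0],"gripper":-0.3},
  ],
)

```text
time_s: 5.9
position: [0.5663, 0.2072, 0.0661]
tool_rot: [[-1.0, 0.0, 0.003], [0.0, 1.0, 0.0], [-0.003, 0.0, -1.0]]
ft_force: [-0.7, -1.2, -0.5]
grip_width: 0.0447
```

```bash
python3 - <<'E'
from h import *
p,M,st=shoot("wrist"); cv2.imwrite("pics/w4.png",p["frame"]); print(st["position"],st["grip_width"],st["ft_force"])
hsv=cv2.cvtColor(p["frame"],cv2.COLOR_BGR2HSV)
m=((hsv[...,0]<8)|(hsv[...,0]>172))&(hsv[...,1]>120)
n,l=cv2.connectedComponents(m.astype(np.uint8)); mm=l==l[285,286]
for z in (.0,.002): print(circ(p,M,mm,st["position"][2]+z))
go([.5650,.2067,.047],Rdown(0))
E
```

```text
[0.56630405 0.20717918 0.06614626] 0.044716826582944146 [-0.73882489 -1.22585829 -0.4872861 ]
(array([0.56162171, 0.20730316]), np.float64(0.05168217131081904))
(array([0.56069645, 0.20730504]), np.float64(0.050897317884897))
lin [1.2, -0.5, 18.9] ang [0.02, 0.14, -0.02] rows>= 0.4
```

View pics/w4.png

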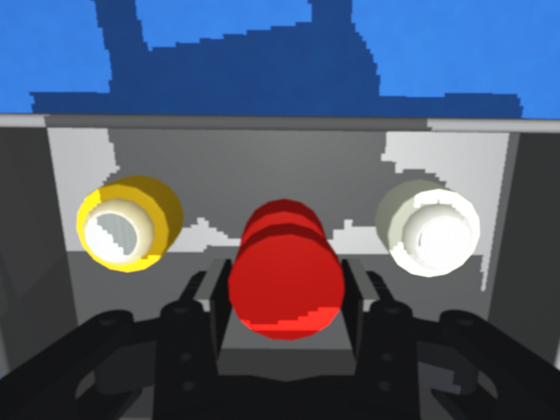

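>>> servo_tool(
  commands=[
    {"linear":[0,0,0],"angular":[0,0,0],"gripper":-0.3},
    {"linear":[0,0,0],"angular":[0,0,0],"gripper":-0.3},
    {"linear":[0,0,0],"angular":[0,0,0],"gripper":-0.3},
    {"linear":[0,0,0],"angular":[0,0,0],"gripper":-0.3},
  ],
)

```text
time_s: 6.35
position: [0.5656, 0.2072, 0.0644]
tool_rot: [[-1.0, 0.0, 0.0], [0.0, 1.0, 0.0], [-0.0, 0.0, -1.0]]
ft_force: [0.1, 0.0, -0.3]
grip_width: 0.0446
```

```bash
python3 - <<'E'
from h import *
st=env.observe(); print(st["position"],st["grip_width"],st["ft_force"],st["qvel"].round(2))
go([.5650,.2067,.047],Rdown(0))
E
```

```text
[0.56558247 0.20719374 0.06438722] 0.04463371722142544 [ 0.11899722  0.03672627 -0.30379932] [-0.09  0.21  0.07 -0.02 -0.08  0.08]
lin [0.6, -0.5, 17.4] ang [0.0, 0.0, -0.02] rows>= 0.3
```

>>> servo_tool(
  commands=[
    {"linear":[0.6,-0.5,6],"angular":[0,0,0],"gripper":-0.3},
    {"linear":[0.6,-0.5,12],"angular":[0,0,0],"gripper":-0.3},
    {"linear":[0.6,-0.5,17],"angular":[0,0,0],"gripper":-0.3},
    {"linear":[0.6,-0.5,17.4],"angular":[0,0,0],"gripper":-0.3},
    {"linear":[0.6,-0.5,17.4],"angular":[0,0,0],"gripper":-0.3},
    {"linear":[0.6,-0.5,17.4],"angular":[0,0,0],"gripper":-0.3},
  ],
)

```text
time_s: 6.95
position: [0.5648, 0.2066, 0.0469]
tool_rot: [[-1.0, 0.0, -0.001], [0.0, 1.0, -0.0], [0.001, -0.0, -1.0]]
ft_force: [-2.2, -1.6, 4.4]
grip_width: 0.0446
```

>>> servo_tool(
  commands=[
    {"linear":[0,0,0],"angular":[0,0,0],"gripper":0.35},
    {"linear":[0,0,0],"angular":[0,0,0],"gripper":0.35},
    {"linear":[0,0,0],"angular":[0,0,0],"gripper":0.35},
    {"linear":[0,0,-30],"angular":[0,0,0],"gripper":0.35},
    {"linear":[0,0,-90],"angular":[0,0,0],"gripper":0.35},
    {"linear":[0,0,-90],"angular":[0,0,0],"gripper":0.35},
    {"linear":[0,0,-90],"angular":[0,0,0],"gripper":0.35},
    {"linear":[0,0,-90],"angular":[0,0,0],"gripper":0.35},
  ],
)

```text
time_s: 7.75
position: [0.5644, 0.2066, 0.1357]
tool_rot: [[-1.0, 0.0, -0.002], [0.0, 1.0, -0.0], [0.002, -0.0, -1.0]]
ft_force: [-0.0, -0.2, -0.8]
grip_width: 0.0574
```

```bash
python3 - <<'E'
from ov import *
p,M,st=shoot("wrist"); print(st["position"],st["grip_width"],st["ft_force"])
over(p,M,[(.5647,.2065,.049,.046,(0,255,0))],(120,120,480,400),"pics/w5.png",2)
go([.4130,.1915,.10],Rdown(-90));go([.3886,.2870,.1],Rdown(0))
E
```

```text
[0.56443651 0.20657705 0.1357342 ] 0.05739022641544883 [-0.03437414 -0.15048487 -0.82935813]
lin [151.2, -15.1, 35.6] ang [-0.15, -0.11, 89.98] rows>= 10.5
lin [175.6, 80.4, 35.7] ang [-0.03, -0.17, -0.02] rows>= 3.9
```

View pics/w5.png

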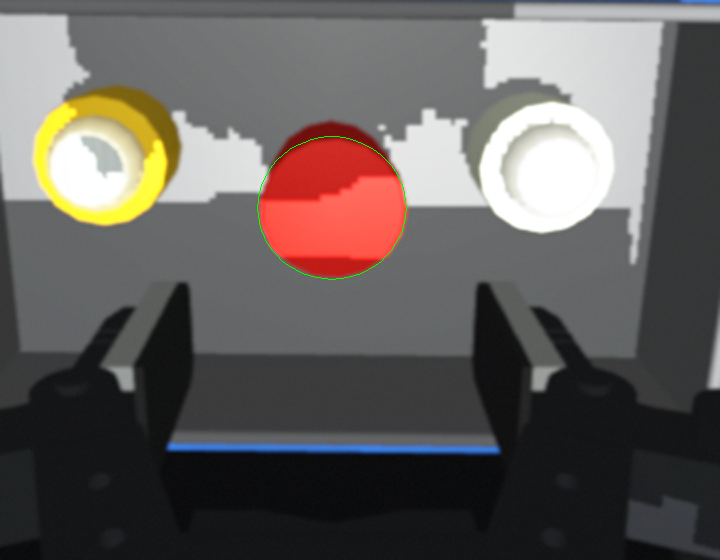

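The red cap lies exactly on the predicted seated circle. Now white.

>>> servo_tool(
  commands=[
    {"linear":[176,80,30],"angular":[0,0,0],"gripper":1},
    {"linear":[176,80,30],"angular":[0,0,0],"gripper":1},
    {"linear":[176,80,30],"angular":[0,0,0],"gripper":1},
    {"linear":[176,80,30],"angular":[0,0,0],"gripper":1},
    {"linear":[176,80,40],"angular":[0,0,0],"gripper":1},
    {"linear":[176,80,80],"angular":[0,0,0],"gripper":1},
    {"linear":[176,80,110],"angular":[0,0,0],"gripper":1},
    {"linear":[176,80,118.5],"angular":[0,0,0],"gripper":1},
    {"linear":[176,80,118.5],"angular":[0,0,0],"gripper":1},
    {"linear":[176,80,118.5],"angular":[0,0,0],"gripper":-0.3},
    {"linear":[176,80,118.5],"angular":[0,0,0],"gripper":-0.3},
    {"linear":[176,80,118.5],"angular":[0,0,0],"gripper":-0.3},
    {"linear":[176,80,118.5],"angular":[0,0,0],"gripper":-0.3},
    {"linear":[176,80,118.5],"angular":[0,0,0],"gripper":-0.3},
  ],
)

```text
time_s: 9.2
position: [0.3896, 0.287, 0.0197]
tool_rot: [[-1.0, 0.0, 0.002], [0.0, 1.0, 0.001], [-0.002, 0.001, -1.0]]
ft_force: [-1.3, -0.4, 7.2]
grip_width: 0.0441
```

```bash
python3 - <<'E'
from ov import *
p,M,st=shoot("wrist"); print(st["position"],st["grip_width"],st["ft_force"]);cv2.imwrite("pics/w6.png",p["frame"])
x,y,z=st["position"]; print("cap offs",x-.3886,y-.2870)
go([x,y,.12],Rdown(0));go([.5548+x-.3886,.2772+y-.287,.12],Rdown(0));
E
```

```text
[0.38956203 0.28695367 0.01971099] 0.044075838012648604 [-1.33934669 -0.35248169  7.23926264]
cap offs 0.0009620297724891036 -4.6328629895786566e-05
lin [-0.2, 0.1, -100.3] ang [0.05, 0.13, -0.02] rows>= 2.0
lin [-166.4, -9.7, -99.9] ang [0.05, 0.13, -0.02] rows>= 3.9
```

View pics/w6.png

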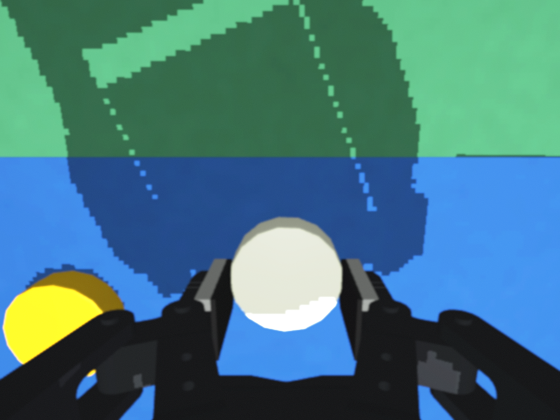

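>>> servo_tool(
  commands=[
    {"linear":[0,0,0],"angular":[0,0,0],"gripper":-0.3},
    {"linear":[0,0,0],"angular":[0,0,0],"gripper":-0.3},
    {"linear":[0,0,0],"angular":[0,0,0],"gripper":-0.3},
    {"linear":[0,0,0],"angular":[0,0,0],"gripper":-0.3},
  ],
)

```text
time_s: 9.65
position: [0.3896, 0.2869, 0.0197]
tool_rot: [[-1.0, 0.0, 0.002], [0.0, 1.0, 0.001], [-0.002, 0.001, -1.0]]
ft_force: [-1.9, -0.8, 7.4]
grip_width: 0.0442
```

>>> servo_tool(
  commands=[
    {"linear":[0,0,-100],"angular":[0,0,0],"gripper":-0.3},
    {"linear":[0,0,-100],"angular":[0,0,0],"gripper":-0.3},
    {"linear":[0,0,-100],"angular":[0,0,0],"gripper":-0.3},
    {"linear":[-166,-10,-100],"angular":[0,0,0],"gripper":-0.3},
    {"linear":[-166,-10,-100],"angular":[0,0,0],"gripper":-0.3},
    {"linear":[-166,-10,-100],"angular":[0,0,0],"gripper":-0.3},
    {"linear":[-166,-10,-100],"angular":[0,0,0],"gripper":-0.3},
    {"linear":[-166,-10,-100],"angular":[0,0,0],"gripper":-0.3},
    {"linear":[-166,-10,-60],"angular":[0,0,0],"gripper":-0.3},
    {"linear":[-166,-10,-52],"angular":[0,0,0],"gripper":-0.3},
    {"linear":[-166,-10,-52],"angular":[0,0,0],"gripper":-0.3},
    {"linear":[-166,-10,-52],"angular":[0,0,0],"gripper":-0.3},
    {"linear":[-166,-10,-52],"angular":[0,0,0],"gripper":-0.3},
    {"linear":[-166,-10,-52],"angular":[0,0,0],"gripper":-0.3},
  ],
)

```text
time_s: 11.05
position: [0.5553, 0.2769, 0.0717]
tool_rot: [[-1.0, 0.0, 0.002], [0.0, 1.0, 0.001], [-0.002, 0.001, -1.0]]
ft_force: [1.0, -0.5, -0.2]
grip_width: 0.0437
```

```bash
python3 - <<'E'
from ov import *
p,M,st=shoot("wrist"); print(st["position"],st["grip_width"],st["ft_force"]);cv2.imwrite("pics/w7.png",p["frame"])
go([.5556,.2772,.0525],Rdown(0));
E
```

```text
[0.55530799 0.27688176 0.07166013] 0.043652944285650405 [ 0.95701559 -0.54952811 -0.24572515]
lin [-0.3, 0.4, 18.9] ang [0.02, 0.08, -0.01] rows>= 0.4
```

View pics/w7.png

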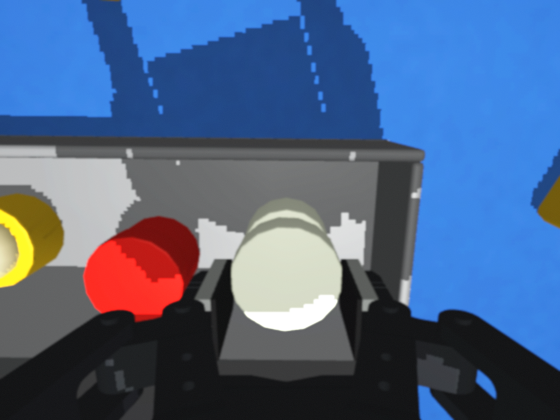

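>>> servo_tool(
  commands=[
    {"linear":[-0.3,0.3,6],"angular":[0,0,0],"gripper":-0.3},
    {"linear":[-0.3,0.3,12],"angular":[0,0,0],"gripper":-0.3},
    {"linear":[-0.3,0.3,17],"angular":[0,0,0],"gripper":-0.3},
    {"linear":[-0.3,0.3,19.5],"angular":[0,0,0],"gripper":-0.3},
    {"linear":[-0.3,0.3,19.5],"angular":[0,0,0],"gripper":-0.3},
    {"linear":[-0.3,0.3,19.5],"angular":[0,0,0],"gripper":-0.3},
  ],
)

```text
time_s: 11.7
position: [0.5551, 0.277, 0.0526]
tool_rot: [[-1.0, 0.0, 0.001], [0.0, 1.0, -0.0], [-0.001, -0.0, -1.0]]
ft_force: [-6.7, -2.1, 18.0]
grip_width: 0.0441
```

>>> servo_tool(
  commands=[
    {"linear":[0,0,0],"angular":[0,0,0],"gripper":0.3},
    {"linear":[0,0,0],"angular":[0,0,0],"gripper":0.3},
    {"linear":[0,0,0],"angular":[0,0,0],"gripper":0.3},
    {"linear":[0,0,-30],"angular":[0,0,0],"gripper":0.3},
    {"linear":[0,0,-80],"angular":[0,0,0],"gripper":0.3},
    {"linear":[0,0,-80],"angular":[0,0,0],"gripper":0.3},
    {"linear":[0,0,-80],"angular":[0,0,0],"gripper":0.3},
    {"linear":[0,0,-80],"angular":[0,0,0],"gripper":0.3},
  ],
)

```text
time_s: 12.5
position: [0.5547, 0.2768, 0.1296]
tool_rot: [[-1.0, 0.0, -0.002], [0.0, 1.0, -0.001], [0.002, -0.001, -1.0]]
ft_force: [0.3, 0.8, -0.2]
grip_width: 0.0556
```

```bash
python3 - <<'E'
from ov import *
p,M,st=shoot("wrist"); print(st["position"],st["grip_width"],st["ft_force"])
over(p,M,[(.5647,.2065,.049,.046,(0,255,0)),(.5548,.2772,.049,.046,(0,255,0))],(80,120,440,400),"pics/w8.png",2)
go([.4130,.1915,.11],Rdown(-90));
E
```

```text
[0.55473707 0.27681026 0.12958502] 0.05564703057727272 [ 0.31737538  0.83081387 -0.15430925]
lin [141.6, -85.3, 19.8] ang [-0.16, -0.09, 89.98] rows>= 10.5
```

View pics/w8.png

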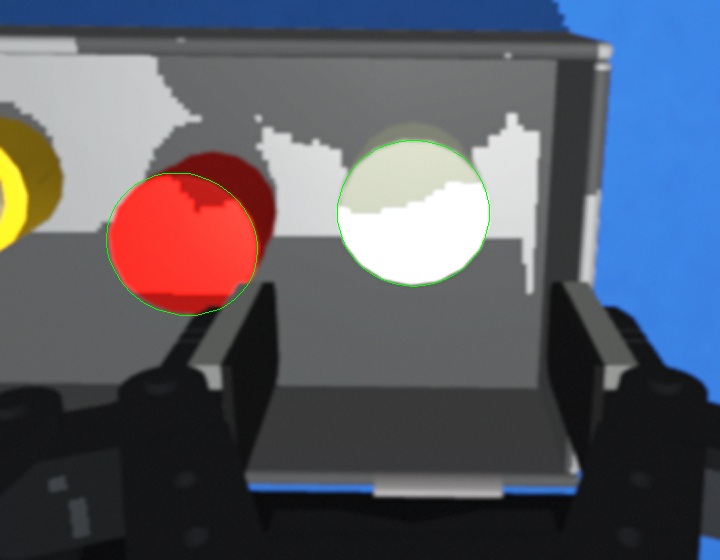

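Both seated. Yellow cap next, with jaws along world x (more clearance from the case's side wall).

>>> servo_tool(
  commands=[
    {"linear":[142,-85,20],"angular":[0,0,90],"gripper":1},
    {"linear":[142,-85,20],"angular":[0,0,90],"gripper":1},
    {"linear":[142,-85,20],"angular":[0,0,90],"gripper":1},
    {"linear":[142,-85,20],"angular":[0,0,90],"gripper":1},
    {"linear":[142,-85,20],"angular":[0,0,90],"gripper":1},
    {"linear":[142,-85,20],"angular":[0,0,90],"gripper":1},
    {"linear":[142,-85,20],"angular":[0,0,90],"gripper":1},
    {"linear":[142,-85,20],"angular":[0,0,90],"gripper":1},
    {"linear":[142,-85,20],"angular":[0,0,90],"gripper":1},
    {"linear":[142,-85,20],"angular":[0,0,90],"gripper":1},
    {"linear":[142,-85,20],"angular":[0,0,90],"gripper":1},
    {"linear":[142,-85,20],"angular":[0,0,90],"gripper":1},
    {"linear":[142,-85,20],"angular":[0,0,90],"gripper":1},
    {"linear":[142,-85,20],"angular":[0,0,90],"gripper":1},
    {"linear":[142,-85,20],"angular":[0,0,90],"gripper":1},
  ],
)

```text
time_s: 14.05
position: [0.4132, 0.192, 0.1108]
tool_rot: [[-0.001, 1.0, -0.0], [1.0, 0.001, -0.0], [-0.0, -0.0, -1.0]]
ft_force: [0.1, 0.0, -0.7]
grip_width: 0.0851
```

```bash
python3 - <<'E'
from ov import *
p,M,st=shoot("wrist"); print(st["position"],st["grip_width"],st["q"])
over(p,M,[(.4130,.1915,.016,.046,(0,0,255))],(120,80,480,360),"pics/w9.png",2)
go([.4130,.1915,.017],Rdown(-90));
E
```

```text
[0.41323282 0.19201074 0.11077436] 0.0850763632922775 [ 9.97906431e+00  2.14836955e+01  1.00366581e+02 -7.08403685e-04
  5.81678755e+01  9.94511395e+00]
lin [-0.5, -0.2, 93.8] ang [-0.01, 0.0, 0.02] rows>= 1.9
```

View pics/w9.png

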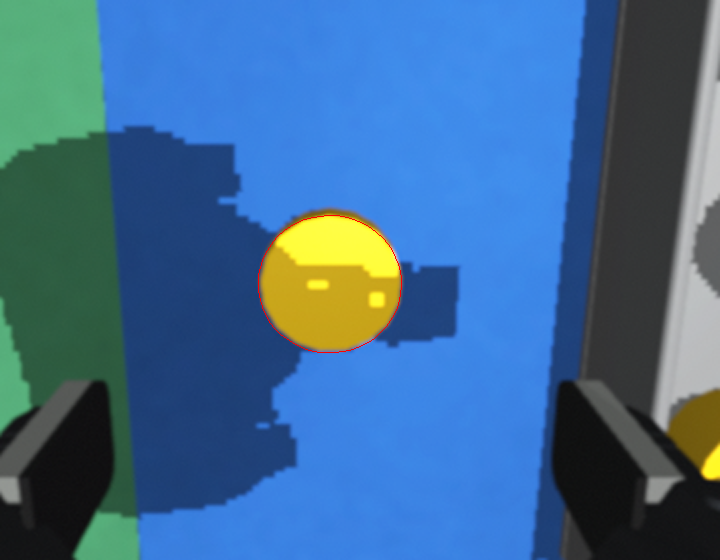

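>>> servo_tool(
  commands=[
    {"linear":[-0.5,0,45],"angular":[0,0,0],"gripper":1},
    {"linear":[-0.5,0,80],"angular":[0,0,0],"gripper":1},
    {"linear":[-0.5,0,93],"angular":[0,0,0],"gripper":1},
    {"linear":[-0.5,0,93],"angular":[0,0,0],"gripper":1},
    {"linear":[-0.5,0,93],"angular":[0,0,0],"gripper":-0.3},
    {"linear":[-0.5,0,93],"angular":[0,0,0],"gripper":-0.3},
    {"linear":[-0.5,0,93],"angular":[0,0,0],"gripper":-0.3},
    {"linear":[-0.5,0,93],"angular":[0,0,0],"gripper":-0.3},
    {"linear":[-0.5,0,93],"angular":[0,0,0],"gripper":-0.3},
    {"linear":[-0.5,0,93],"angular":[0,0,0],"gripper":-0.3},
  ],
)

```text
time_s: 15.1
position: [0.4138, 0.1917, 0.0192]
tool_rot: [[0.0, 1.0, 0.002], [1.0, -0.0, 0.0], [0.0, 0.002, -1.0]]
ft_force: [-2.0, -0.7, 8.6]
grip_width: 0.0442
```

```bash
python3 - <<'E'
from ov import *
st=env.observe(); print(st["position"],st["grip_width"],st["ft_force"])
x,y,z=st["position"]; print("cap offs",x-.4130,y-.1915)
go([x,y,.115]);go([.5523+x-.4130,.1307+y-.1915,.115],Rdown(-90));go([.5523+x-.4130,.1307+y-.1915,.07],Rdown(-90))
E
```

```text
[0.41383935 0.19165142 0.0191622 ] 0.04421957561419019 [-2.01924386 -0.73615579  8.62857418]
cap offs 0.0008393459803647252 0.00015141922110711858
lin [0.0, 0.2, -95.8] ang [0.0, 0.0, 0.0] rows>= 1.9
lin [-60.7, 139.5, -95.5] ang [0.14, -0.02, -0.01] rows>= 3.6
lin [-60.8, 139.4, -50.5] ang [0.14, -0.02, -0.01] rows>= 3.2
```

>>> servo_tool(
  commands=[
    {"linear":[0,0,-96],"angular":[0,0,0],"gripper":-0.3},
    {"linear":[0,0,-96],"angular":[0,0,0],"gripper":-0.3},
    {"linear":[0,0,-96],"angular":[0,0,0],"gripper":-0.3},
    {"linear":[-61,139,-96],"angular":[0,0,0],"gripper":-0.3},
    {"linear":[-61,139,-96],"angular":[0,0,0],"gripper":-0.3},
    {"linear":[-61,139,-96],"angular":[0,0,0],"gripper":-0.3},
    {"linear":[-61,139,-96],"angular":[0,0,0],"gripper":-0.3},
    {"linear":[-61,139,-96],"angular":[0,0,0],"gripper":-0.3},
    {"linear":[-61,139,-60],"angular":[0,0,0],"gripper":-0.3},
    {"linear":[-61,139,-52],"angular":[0,0,0],"gripper":-0.3},
    {"linear":[-61,139,-52],"angular":[0,0,0],"gripper":-0.3},
    {"linear":[-61,139,-52],"angular":[0,0,0],"gripper":-0.3},
    {"linear":[-61,139,-52],"angular":[0,0,0],"gripper":-0.3},
    {"linear":[-61,139,-52],"angular":[0,0,0],"gripper":-0.3},
  ],
)

```text
time_s: 16.5
position: [0.5526, 0.1306, 0.0709]
tool_rot: [[0.0, 1.0, 0.002], [1.0, -0.0, 0.0], [0.0, 0.002, -1.0]]
ft_force: [0.5, 0.7, -0.4]
grip_width: 0.0441
```

```bash
python3 - <<'E'
from ov import *
p,M,st=shoot("wrist"); print(st["position"],st["grip_width"],st["ft_force"]);cv2.imwrite("pics/w10.png",p["frame"])
go([.5527,.1308,.0520],Rdown(-90));
E
```

```text
[0.55255326 0.13062013 0.07091096] 0.044083618990693664 [ 0.5480799   0.7339492  -0.35405119]
lin [0.2, 0.2, 18.7] ang [0.08, -0.0, -0.01] rows>= 0.4
```

View pics/w10.png

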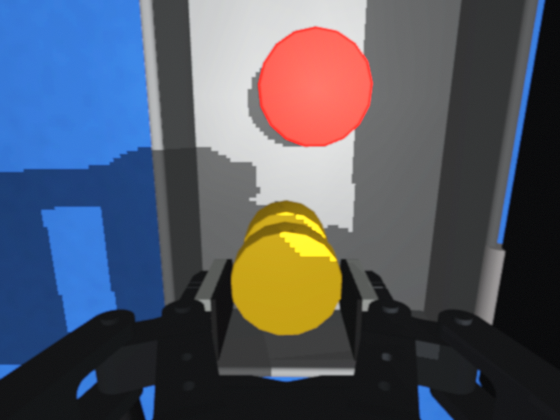

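The yellow cap is held above its jar at (286,275), with the jar in line below it. I'll check that the state hasn't changed, then lower.

```bash
python3 - <<'E'
from h import *
st=env.observe(); print(st["time_s"],st["position"],st["grip_width"],st["ft_force"])
go([.5527,.1308,.0520],Rdown(-90),st);
E
```

```text
16.55 [0.55251064 0.13056052 0.0707081 ] 0.04425799573334963 [-0.60593313 -0.45109041  0.6840191 ]
lin [0.2, 0.2, 18.7] ang [0.08, -0.0, -0.01] rows>= 0.4
```

>>> servo_tool(
  commands=[
    {"linear":[0.2,0.2,6],"angular":[0,0,0],"gripper":-0.3},
    {"linear":[0.2,0.2,12],"angular":[0,0,0],"gripper":-0.3},
    {"linear":[0.2,0.2,17],"angular":[0,0,0],"gripper":-0.3},
    {"linear":[0.2,0.2,19],"angular":[0,0,0],"gripper":-0.3},
    {"linear":[0.2,0.2,19],"angular":[0,0,0],"gripper":-0.3},
    {"linear":[0.2,0.2,19],"angular":[0,0,0],"gripper":-0.3},
  ],
)

```text
time_s: 17.15
position: [0.5521, 0.1307, 0.0518]
tool_rot: [[0.0, 1.0, -0.0], [1.0, -0.0, -0.0], [-0.0, -0.0, -1.0]]
ft_force: [-5.0, -1.7, 13.7]
grip_width: 0.0438
```

>>> servo_tool(
  commands=[
    {"linear":[0,0,0],"angular":[0,0,0],"gripper":0.35},
    {"linear":[0,0,0],"angular":[0,0,0],"gripper":0.35},
    {"linear":[0,0,0],"angular":[0,0,0],"gripper":0.35},
    {"linear":[0,0,-30],"angular":[0,0,0],"gripper":0.35},
    {"linear":[0,0,-80],"angular":[0,0,0],"gripper":0.35},
    {"linear":[100,0,-130],"angular":[0,0,0],"gripper":0.35},
    {"linear":[100,-120,-200],"angular":[0,0,0],"gripper":0.35},
    {"linear":[100,-120,-200],"angular":[0,0,0],"gripper":0.35},
    {"linear":[100,-120,-200],"angular":[0,0,-45],"gripper":0.35},
    {"linear":[100,-120,-200],"angular":[0,0,-90],"gripper":0.35},
    {"linear":[100,-120,-200],"angular":[0,0,-90],"gripper":0.35},
    {"linear":[100,-120,-200],"angular":[0,0,-90],"gripper":0.35},
    {"linear":[100,-120,-200],"angular":[0,0,-90],"gripper":0.35},
    {"linear":[100,-120,-200],"angular":[0,0,-90],"gripper":0.35},
    {"linear":[100,-120,-200],"angular":[0,0,-90],"gripper":0.35},
    {"linear":[100,-120,-200],"angular":[0,0,-90],"gripper":0.35},
    {"linear":[100,-120,-200],"angular":[0,0,-90],"gripper":0.35},
    {"linear":[100,-120,-200],"angular":[0,0,-90],"gripper":0.35},
    {"linear":[100,-120,-200],"angular":[0,0,-90],"gripper":0.35},
    {"linear":[100,-120,-200],"angular":[0,0,-90],"gripper":0.35},
  ],
)

```text
time_s: 19.15
position: [0.4325, 0.2307, 0.2507]
tool_rot: [[-1.0, -0.0, -0.0], [-0.0, 1.0, -0.0], [0.0, -0.0, -1.0]]
ft_force: [-0.4, 0.2, -1.1]
grip_width: 0.0574
```

```bash
python3 - <<'E'
from ov import *
p,M,st=shoot("wrist"); print(st["time_s"],st["position"],st["tool_rot"].round(3).tolist(),st["ft_force"])
over(p,M,[(x,y,.049,.046,(0,255,0)) for x,y in ((.5647,.2065),(.5548,.2772),(.5523,.1307))],(100,140,480,420),"pics/w11.png",2)
s,_,_=shoot("scene"); cv2.imwrite("pics/s11.png",cv2.resize(s["frame"][130:300,90:450],None,fx=2.2,fy=2.2))
t,Mt,_=shoot("top"); cv2.imwrite("pics/t11.png",t["frame"])
E
```

```text
19.15 [0.43246602 0.2307123  0.2506631 ] [[-1.0, -0.0, -0.0], [-0.0, 1.0, -0.0], [0.0, -0.0, -1.0]] [-0.37900558  0.18188773 -1.12635448]
```

View pics/w11.png

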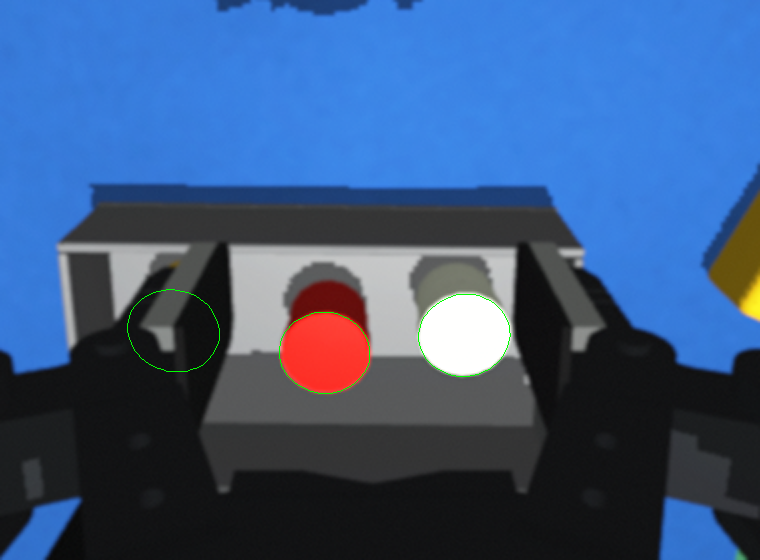

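View pics/s11.png

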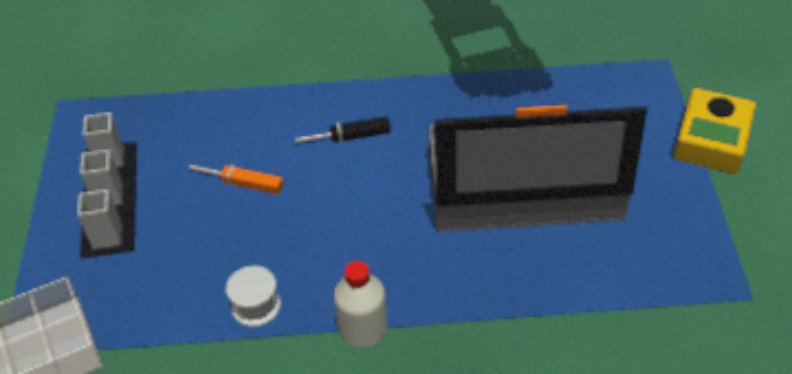

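View pics/t11.png

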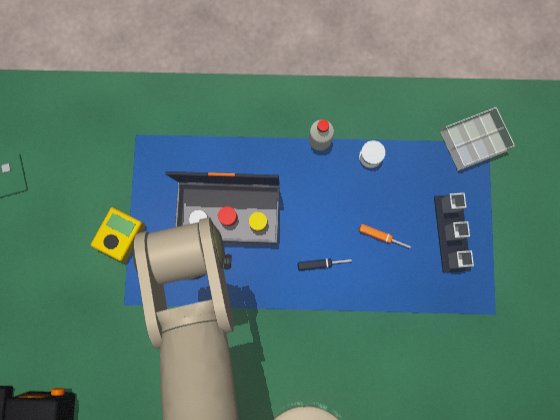

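Red and white sit on the predicted circles; yellow is checked below. The black driver has been knocked (its left end went from about 318 to 299 px in the top view), and the cover looks more open than before. I'll measure the tab and cover.

```bash
python3 - <<'E'
from ov import *
t,Mt,_=shoot("top"); s,Ms,_=shoot("scene")
def org(f,box):
    h=cv2.cvtColor(f,cv2.COLOR_BGR2HSV); m=(h[...,0]>3)&(h[...,0]<18)&(h[...,1]>150)&(h[...,2]>90)
    k=np.zeros_like(m);u0,v0,u1,v1=box;k[v0:v1,u0:u1]=1; m&=k; ys,xs=np.nonzero(m); print(len(xs),xs.min(),xs.max(),ys.min(),ys.max()); return xs.mean(),ys.mean()
a=org(t["frame"],(195,160,250,200)); b=org(s["frame"],(310,165,370,190)); print(a,b)
o1,d1=ray(t,*a,Mt);o2,d2=ray(s,*b,Ms)
A=np.c_[d1,-d2]; k=np.linalg.lstsq(A,o2-o1,rcond=None)[0]; P1=o1+k[0]*d1;P2=o2+k[1]*d2; print(P1,P2)
over(t,Mt,[(x,y,.049,.046,(0,255,0)) for x,y in ((.5647,.2065),(.5548,.2772),(.5523,.1307))],(150,160,300,260),"pics/o12.png",5)
E
```

```text
69 208 234 173 176
89 325 346 178 182
(np.float64(219.85507246376812), np.float64(174.2173913043478)) (np.float64(335.6629213483146), np.float64(180.1011235955056))
[0.62988689 0.20825809 0.20451577] [0.6296361  0.20516989 0.2040697 ]
```

View pics/o12.png

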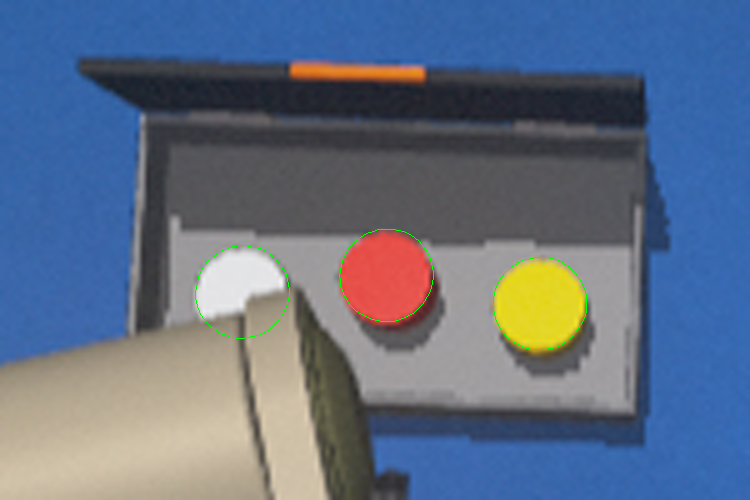

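All three caps sit on their circles in the top view. The tab triangulates to (0.630, 0.207, 0.204) with a 3 mm ray gap, so the cover stands at about 85°. I'll go behind it with a closed gripper and swing it shut.

```bash
python3 - <<'E'
from h import *
go([.4325,.207,.31],Rdown(0));go([.685,.207,.31],Rdown(0));go([.685,.207,.188],Rdown(0))
E
```

```text
lin [-0.0, -23.7, -59.1] ang [-0.0, -0.01, -0.09] rows>= 1.3
lin [-252.5, -23.3, -59.2] ang [-0.0, -0.01, -0.09] rows>= 5.2
lin [-252.5, -23.3, 62.8] ang [-0.0, -0.01, -0.09] rows>= 5.2
```

>>> servo_tool(
  commands=[
    {"linear":[0,-23,-60],"angular":[0,0,0],"gripper":-1},
    {"linear":[0,-23,-60],"angular":[0,0,0],"gripper":-1},
    {"linear":[-252,-23,-60],"angular":[0,0,0],"gripper":-1},
    {"linear":[-252,-23,-60],"angular":[0,0,0],"gripper":-1},
    {"linear":[-252,-23,-60],"angular":[0,0,0],"gripper":-1},
    {"linear":[-252,-23,-60],"angular":[0,0,0],"gripper":-1},
    {"linear":[-252,-23,-60],"angular":[0,0,0],"gripper":-1},
    {"linear":[-252,-23,-60],"angular":[0,0,0],"gripper":-1},
    {"linear":[-252,-23,-60],"angular":[0,0,0],"gripper":-1},
    {"linear":[-252,-23,-60],"angular":[0,0,0],"gripper":-1},
  ],
)

```text
time_s: 20.4
position: [0.6837, 0.2079, 0.3116]
tool_rot: [[-1.0, 0.0, 0.0], [0.0, 1.0, 0.0], [-0.0, 0.0, -1.0]]
ft_force: [-0.6, -0.3, 0.2]
grip_width: 0.0001
```

>>> servo_tool(
  commands=[
    {"linear":[0,0,40],"angular":[0,0,0],"gripper":-1},
    {"linear":[0,0,80],"angular":[0,0,0],"gripper":-1},
    {"linear":[0,0,123],"angular":[0,0,0],"gripper":-1},
    {"linear":[0,0,123],"angular":[0,0,0],"gripper":-1},
    {"linear":[0,0,123],"angular":[0,0,0],"gripper":-1},
    {"linear":[0,0,123],"angular":[0,0,0],"gripper":-1},
  ],
)

```text
time_s: 21.0
position: [0.6851, 0.208, 0.1921]
tool_rot: [[-1.0, 0.0, 0.006], [0.0, 1.0, 0.001], [-0.006, 0.001, -1.0]]
ft_force: [-0.3, 0.3, 0.2]
grip_width: 0.0001
```

```bash
python3 - <<'E'
from h import *
p,M,st=shoot("scene"); print(st["position"],st["ft_force"]); cv2.imwrite("pics/s13.png",cv2.resize(p["frame"][80:290,230:450],None,fx=2.7,fy=2.7))
for th in (80,65,50,35,20,8,0):
    a=np.radians(th); d=np.array([-np.cos(a),np.sin(a)]);n=np.array([np.sin(a),np.cos(a)])
    C=np.array([.641,.06])+.008*n+.115*d+[.011,.011]
    print(th,C.round(3)); go([C[0],.207,C[1]],None,st)
E
```

```text
[0.68514673 0.2079613  0.19207224] [-0.33092108  0.3206759   0.21990875]
80 [0.64  0.186]
lin [45.3, -1.0, 6.2] ang [0.0, 0.0, 0.0] rows>= 0.9
65 [0.611 0.179]
lin [74.6, -1.0, 13.0] ang [0.0, 0.0, 0.0] rows>= 1.5
50 [0.584 0.164]
lin [101.1, -1.0, 27.2] ang [0.0, 0.0, 0.0] rows>= 2.1
35 [0.562 0.144]
lin [123.1, -1.0, 47.8] ang [0.0, 0.0, 0.0] rows>= 2.6
20 [0.547 0.118]
lin [138.9, -1.0, 73.4] ang [0.0, 0.0, 0.0] rows>= 3.1
8 [0.539 0.095]
lin [146.5, -1.1, 96.3] ang [0.0, 0.0, 0.0] rows>= 3.5
0 [0.537 0.079]
lin [148.8, -1.1, 112.2] ang [0.0, 0.0, 0.0] rows>= 3.7
```

View pics/s13.png

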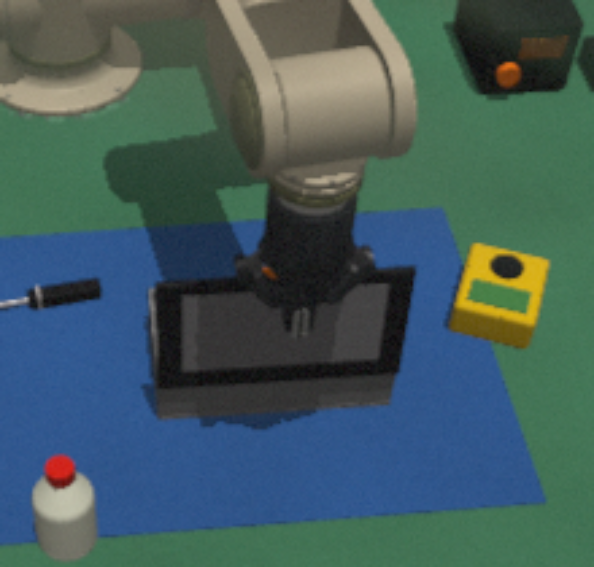

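Fingers are behind the cover, clear of it. Swinging it over.

>>> servo_tool(
  commands=[
    {"linear":[25,-1,3],"angular":[0,0,0],"gripper":-1},
    {"linear":[45,-1,6],"angular":[0,0,0],"gripper":-1},
    {"linear":[55,-1,8],"angular":[0,0,0],"gripper":-1},
    {"linear":[65,-1,10],"angular":[0,0,0],"gripper":-1},
    {"linear":[75,-1,13],"angular":[0,0,0],"gripper":-1},
    {"linear":[84,-1,17],"angular":[0,0,0],"gripper":-1},
    {"linear":[93,-1,22],"angular":[0,0,0],"gripper":-1},
    {"linear":[101,-1,27],"angular":[0,0,0],"gripper":-1},
    {"linear":[109,-1,34],"angular":[0,0,0],"gripper":-1},
    {"linear":[116,-1,41],"angular":[0,0,0],"gripper":-1},
    {"linear":[123,-1,48],"angular":[0,0,0],"gripper":-1},
    {"linear":[129,-1,56],"angular":[0,0,0],"gripper":-1},
    {"linear":[134,-1,65],"angular":[0,0,0],"gripper":-1},
    {"linear":[139,-1,73],"angular":[0,0,0],"gripper":-1},
    {"linear":[142,-1,82],"angular":[0,0,0],"gripper":-1},
    {"linear":[145,-1,90],"angular":[0,0,0],"gripper":-1},
    {"linear":[147,-1,97],"angular":[0,0,0],"gripper":-1},
    {"linear":[147,-1,97],"angular":[0,0,0],"gripper":-1},
  ],
)

```text
time_s: 22.85
position: [0.5368, 0.2066, 0.0898]
tool_rot: [[-1.0, 0.0, -0.002], [0.0, 1.0, -0.0], [0.002, -0.0, -1.0]]
ft_force: [-0.2, -0.6, -0.5]
grip_width: 0.0002
```

```bash
python3 - <<'E'
from h import *
p,M,st=shoot("scene"); print(st["position"],st["ft_force"]); cv2.imwrite("pics/s14.png",cv2.resize(p["frame"][80:290,230:450],None,fx=2.7,fy=2.7))
E
```

```text
[0.53682444 0.20656851 0.08976849] [-0.24548517 -0.62798843 -0.53551282]
```

View pics/s14.png

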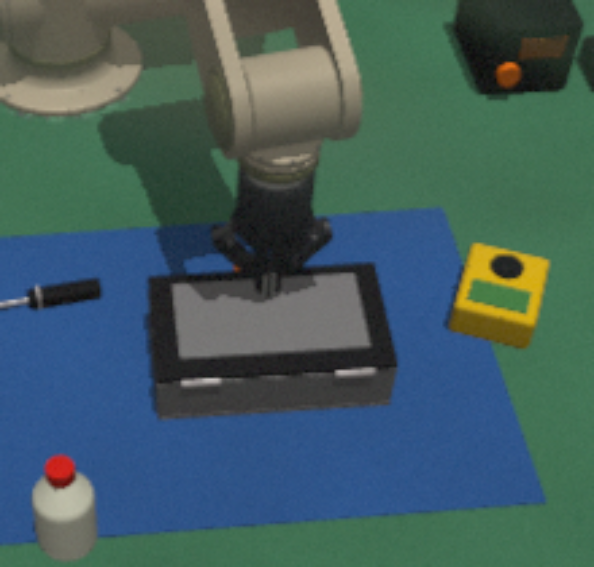

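Nearly shut. Pressing down in small steps.

>>> servo_tool(
  commands=[
    {"linear":[0,0,5],"angular":[0,0,0],"gripper":-1},
    {"linear":[0,0,9],"angular":[0,0,0],"gripper":-1},
    {"linear":[0,0,11],"angular":[0,0,0],"gripper":-1},
    {"linear":[0,0,12],"angular":[0,0,0],"gripper":-1},
    {"linear":[0,0,12],"angular":[0,0,0],"gripper":-1},
  ],
)

```text
time_s: 23.4
position: [0.5374, 0.2067, 0.0795]
tool_rot: [[-1.0, 0.0, 0.0], [0.0, 1.0, -0.0], [-0.0, -0.0, -1.0]]
ft_force: [-2.9, 0.6, 6.6]
grip_width: -0.0001
```

>>> servo_tool(
  commands=[
    {"linear":[0,0,2],"angular":[0,0,0],"gripper":-1},
    {"linear":[0,0,3],"angular":[0,0,0],"gripper":-1},
    {"linear":[0,0,3],"angular":[0,0,0],"gripper":-1},
    {"linear":[0,0,3],"angular":[0,0,0],"gripper":-1},
  ],
)

```text
time_s: 23.8
position: [0.5375, 0.2067, 0.0793]
tool_rot: [[-1.0, -0.0, 0.002], [-0.0, 1.0, 0.0], [-0.002, 0.0, -1.0]]
ft_force: [-11.1, -3.4, 29.3]
grip_width: -0.0001
```

Firmly against the rim (29 N without motion). Retracting and moving over the drivers.

>>> servo_tool(
  commands=[
    {"linear":[0,0,-40],"angular":[0,0,0],"gripper":-1},
    {"linear":[0,0,-90],"angular":[0,0,0],"gripper":0},
    {"linear":[70,-140,-200],"angular":[0,0,0],"gripper":1},
    {"linear":[70,-340,-200],"angular":[0,0,0],"gripper":1},
    {"linear":[70,-340,-200],"angular":[0,0,0],"gripper":1},
    {"linear":[70,-340,-200],"angular":[0,0,0],"gripper":1},
    {"linear":[70,-340,-200],"angular":[0,0,0],"gripper":1},
    {"linear":[70,-340,-200],"angular":[0,0,0],"gripper":1},
    {"linear":[70,-340,-200],"angular":[0,0,0],"gripper":1},
    {"linear":[70,-340,-200],"angular":[0,0,0],"gripper":1},
    {"linear":[70,-340,-200],"angular":[0,0,0],"gripper":1},
    {"linear":[70,-340,-200],"angular":[0,0,0],"gripper":1},
    {"linear":[70,-340,-200],"angular":[0,0,0],"gripper":1},
  ],
)

```text
time_s: 25.1
position: [0.4674, -0.1322, 0.2756]
tool_rot: [[-1.0, -0.001, -0.001], [-0.001, 1.0, 0.001], [0.001, 0.001, -1.0]]
ft_force: [-0.1, 0.2, 0.0]
grip_width: 0.0854
```

```bash
python3 - <<'E'
from h import *
import pickle
p,M,st=shoot("wrist"); print(st["position"],st["q"].round(1)); cv2.imwrite("pics/w15.png",p["frame"]); pickle.dump((p,M,st),open("w15.pkl","wb"))
s,_,_=shoot("scene");cv2.imwrite("pics/s15.png",s["frame"])
t,Mt,_=shoot("top");cv2.imwrite("pics/t15.png",t["frame"]);pickle.dump((t,Mt),open("t15.pkl","wb"))
E
```

```text
[ 0.46739573 -0.13216379  0.27556417] [ -29.8   14.    80.4    0.    85.7 -119.8]
```

View pics/w15.png

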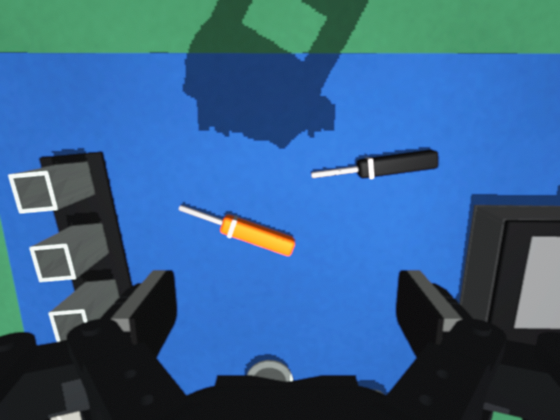

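View pics/t15.png

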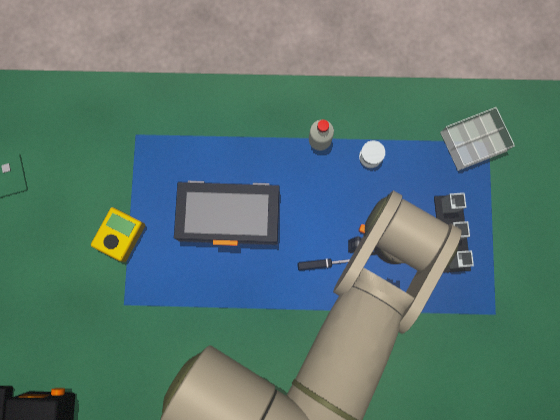

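View pics/s15.png

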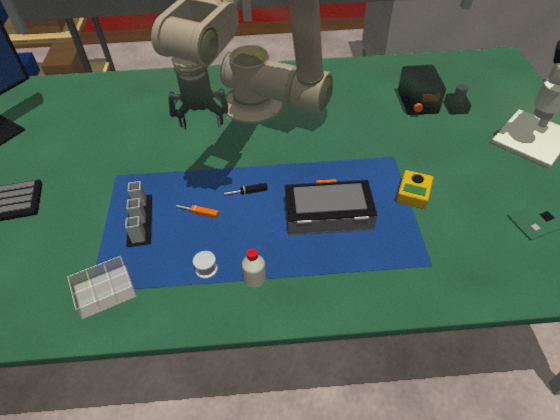

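The cover is shut flat in both views, and all drivers are in wrist view: black handle (362–438, 152–178), orange handle (222–294, 215–255), cup mouths at about (33,192), (52,262), (70,325). Next I'll work out the arm's kinematics, to plan tipping the drivers upright, and measure drivers and rack.

```bash
python3 - <<'E'
from ov import *
import pickle
from scipy.optimize import least_squares
D=[([55.846,21.841,74.385],[.20425,.51037,.24171]),([10.042,16.190,79.815],[.45977,.20085,.26026]),([9.979,21.484,100.367],[.41323,.19201,.11077])]
p,M,st=pickle.load(open("w15.pkl","rb")); D.append((st["q"][:3],st["position"])); print(st["q"],st["position"])
R=np.array([[np.hypot(x,y)**2-.1176**2,z] for _,(x,y,z) in D]); R[:,0]**=.5
def f(v):
    a,L2,L3,e,h=v; o=[]
    for (q,_),(r,z) in zip(D,R):
        q2,q23=np.radians(q[1]),np.radians(q[1]+q[2])
        o+= [a+L2*np.sin(q2)+L3*np.sin(q23)+e*np.cos(q23)-r, h+L2*np.cos(q2)+L3*np.cos(q23)-e*np.sin(q23)-z]
    return o
for v0 in ([0,.4,.4,0,.1],[.05,.4,.4,0,.1]):
    s=least_squares(f,v0); print(s.x.round(4),np.abs(s.fun).max())
s=least_squares(lambda v:f([0,v[0],v[1],0,v[2]]),[.4,.4,.1]); print(s.x,np.abs(s.fun).max())
# crops
cv2.imwrite("pics/c1.png",cv2.resize(p["frame"][130:270,170:450],None,fx=2.8,fy=2.8,interpolation=cv2.INTER_CUBIC))
cv2.imwrite("pics/c2.png",cv2.resize(p["frame"][140:360,0:140],None,fx=2.7,fy=2.7,interpolation=cv2.INTER_CUBIC))
E
```

```text
[-2.97938563e+01  1.39518755e+01  8.03947098e+01  1.06753654e-02
  8.56996158e+01 -1.19849114e+02] [ 0.46739573 -0.13216379  0.27556417]
[ 3.000e-04  5.355e-01  3.507e-01  1.025e-01 -1.154e-01] 9.429819692735597e-05
[ 3.000e-04  5.355e-01  3.507e-01  1.025e-01 -1.154e-01] 9.429839289332165e-05
[ 0.40915807  0.36982656 -0.09006126] 0.023765981818613058
```

View pics/c2.png

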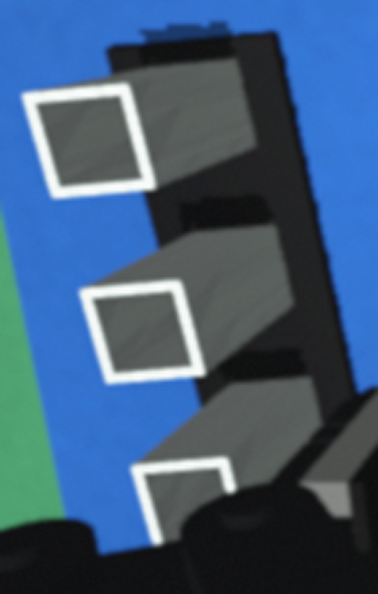

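View pics/c1.png

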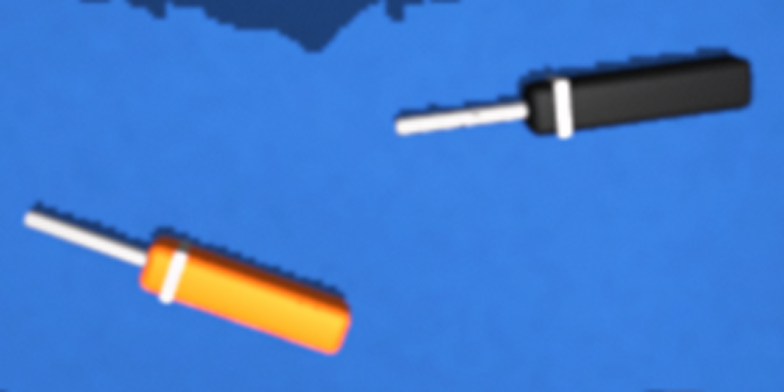

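```bash
cat > drv.py <<'E'
from ov import *
def ovdrv(p,M,drv,crop,name,s,cups=[]):
    u0,v0,u1,v1=crop; f=cv2.resize(p["frame"][v0:v1,u0:u1],None,fx=s,fy=s,interpolation=cv2.INTER_CUBIC)
    def line(A,B,c):
        a,b=[((proj(p,q,M)-[u0,v0]+.5)*s) for q in (A,B)]; cv2.line(f,tuple(np.int32(a).tolist()),tuple(np.int32(b).tolist()),c,1)
    for (x,y,th) in drv:
        t=np.array([np.cos(th),np.sin(th),0]);n=np.array([-t[1],t[0],0]);c=np.array([x,y,0])
        for z,col in ((.02,(0,255,0)),(0,(255,0,255))):
            k=[c+t*a+n*b+[0,0,z] for a,b in ((-.0425,-.01),(.0425,-.01),(.0425,.01),(-.0425,.01))]
            for i in range(4): line(k[i],k[(i+1)%4],col)
        line(c+t*.0425+[0,0,.01],c+t*.0925+[0,0,.01],(0,0,255))
    for (x,y,th,h,z) in cups:
        t=np.array([np.cos(th),np.sin(th),0]);n=np.array([-t[1],t[0],0]);c=np.array([x,y,z])
        k=[c+t*a*h+n*b*h for a,b in ((-1,-1),(1,-1),(1,1),(-1,1))]
        for i in range(4): line(k[i],k[(i+1)%4],(0,255,0))
    cv2.imwrite(name,f)
E
python3 - <<'E'
from drv import *
import pickle
p,M,st=pickle.load(open("w15.pkl","rb"))
def px(c,u0,v0,s): return u0+c[0]/s-.5, v0+c[1]/s-.5
def dfit(tip,base,butt): # butt: centre of top face butt edge
    T=atz(p,*px(tip,170,130,2.8),.01,M); B=atz(p,*px(base,170,130,2.8),.01,M); K=atz(p,*px(butt,170,130,2.8),.02,M)
    print("tip-base",np.linalg.norm(T-B),"tip-butt",np.linalg.norm((T-K)[:2])); d=T[:2]-K[:2]; th=np.arctan2(d[1],d[0]); u=d/np.linalg.norm(d); c=(T[:2]-u*.0925+K[:2]+u*.0425)/2; print(c,np.degrees(th)); return (*c,th)
b=dfit((396,126),(525,112),(748,84)); o=dfit((26,217),(146,259),(340,328))
cups=[]
for cs in ([(23,93),(129,84),(156,188),(54,197)],[(81,289),(182,280),(205,375),(107,383)]):
    P=np.array([atz(p,*px(c,0,140,2.7),.073,M) for c in cs]); c=P.mean(0); print("cup",c.round(4),[np.linalg.norm(P[i]-P[i-1]).round(4) for i in range(4)], np.degrees(np.arctan2(*(P[0]-P[1])[1::-1])), np.degrees(np.arctan2(*(P[1]-P[2])[1::-1])))
    cups.append((c[0],c[1],0,.018,.073))
ovdrv(p,M,[b,o],(170,130,450,270),"pics/c3.png",2.8)
pickle.dump((b,o),open("drv.pkl","wb"))
E
```

```text
tip-base 0.050160046876990126 tip-butt 0.13215234395877784
[ 0.45252302 -0.01433807] -82.35712841253537
tip-base 0.05006059185617266 tip-butt 0.13218108651371294
[ 0.53090446 -0.16497204] -109.00368989133669
cup [ 0.4712 -0.3662  0.073 ] [np.float64(0.0366), np.float64(0.0366), np.float64(0.0364), np.float64(0.0362)] -85.12705823822029 -174.81821137576893
cup [ 0.5417 -0.3595  0.073 ] [np.float64(0.0367), np.float64(0.0368), np.float64(0.0369), np.float64(0.0366)] -84.62454907766984 -175.72804239882396
```

View pics/c3.png

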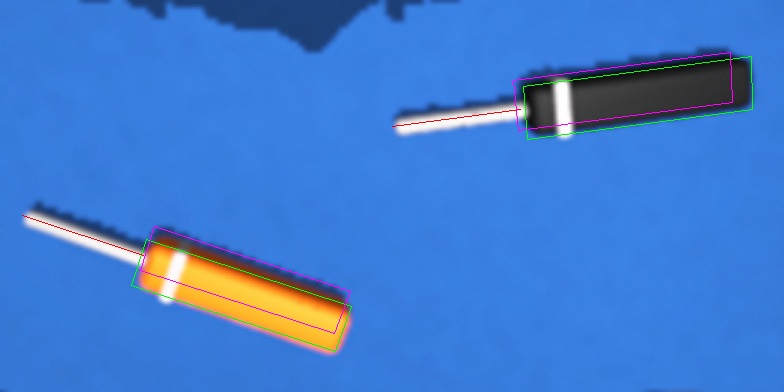

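Cup mouths measure 36.6 mm (expected 36) and both tip–shaft lengths 50 mm. I'll refine the driver angles and compute a pregrasp leaning 30° over the handle end. Its joint readings also tell me the wrist length.

```bash
cat >> drv.py <<'E'
def Rg(th,al): # th: tip direction deg ; al lean
    t=np.array([np.cos(np.radians(th)),np.sin(np.radians(th)),0]);a=np.radians(al)
    z=np.array([0,0,-1])*np.cos(a)+t*np.sin(a); x=-t*np.cos(a)+np.array([0,0,-1])*np.sin(a); y=np.cross(z,x); return np.c_[x,y,z]
def grasp(c,th,al,off=-.015,z=.018):
    t=np.array([np.cos(np.radians(th)),np.sin(np.radians(th))]); g=np.array(c)+off*t-t*(z-.01)*np.tan(np.radians(al)); return np.array([*g,z])
E
python3 - <<'E'
from drv import *
import pickle
p,M,st=pickle.load(open("w15.pkl","rb"))
def P(c,z): return atz(p,170+c[0]/2.8-.5,130+c[1]/2.8-.5,z,M)[:2]
an=lambda d:np.degrees(np.arctan2(d[1],d[0])).round(2)
for nm,T,B,F,K in (("b",(397,126),(525,112),(535,108),(748,82)),("o",(26,217),(146,259),(158,267),(340,329))):
    T,B,F,K=P(T,.01),P(B,.01),P(F,.02),P(K,.02); print(nm,an(T-B),an(F-K),an(T-K)); 
    print(np.round([T,B,F,K],4).tolist())
R=Rg(-83.5,30); print(np.linalg.det(R)); G=grasp((.4525,-.0143),-83.5,30); print(G)
G[2]=.12; go(G,R)
E
```

```text
b -83.64 -82.91 -82.01
[[0.4646, -0.1042], [0.4591, -0.0547], [0.4562, -0.053], [0.4463, 0.0263]]
o -110.28 -109.79 -109.18
[[0.5012, -0.2511], [0.5186, -0.2041], [0.5189, -0.1978], [0.5447, -0.1261]]
1.0
[0.45027909 0.00519269 0.018     ]
lin [17.0, 137.5, 155.8] ang [21.84, -24.47, 81.51] rows>= 10.2
```

>>> servo_tool(
  commands=[
    {"linear":[17,137,156],"angular":[21.8,-24.5,81.5],"gripper":0.2},
    {"linear":[17,137,156],"angular":[21.8,-24.5,81.5],"gripper":0.2},
    {"linear":[17,137,156],"angular":[21.8,-24.5,81.5],"gripper":0.2},
    {"linear":[17,137,156],"angular":[21.8,-24.5,81.5],"gripper":0.2},
    {"linear":[17,137,156],"angular":[21.8,-24.5,81.5],"gripper":0.2},
    {"linear":[17,137,156],"angular":[21.8,-24.5,81.5],"gripper":0.2},
    {"linear":[17,137,156],"angular":[21.8,-24.5,81.5],"gripper":0.2},
    {"linear":[17,137,156],"angular":[21.8,-24.5,81.5],"gripper":0.2},
    {"linear":[17,137,156],"angular":[21.8,-24.5,81.5],"gripper":0.2},
    {"linear":[17,137,156],"angular":[21.8,-24.5,81.5],"gripper":0.2},
    {"linear":[17,137,156],"angular":[21.8,-24.5,81.5],"gripper":0.2},
    {"linear":[17,137,156],"angular":[21.8,-24.5,81.5],"gripper":0.2},
    {"linear":[17,137,156],"angular":[21.8,-24.5,81.5],"gripper":0.2},
    {"linear":[17,137,156],"angular":[21.8,-24.5,81.5],"gripper":0.2},
    {"linear":[17,137,156],"angular":[21.8,-24.5,81.5],"gripper":0.2},
    {"linear":[17,137,156],"angular":[21.8,-24.5,81.5],"gripper":0.2},
  ],
)

```text
time_s: 26.85
position: [0.4503, 0.0035, 0.1201]
tool_rot: [[-0.097, 0.994, 0.057], [0.861, 0.113, -0.497], [-0.5, 0.001, -0.866]]
ft_force: [-0.7, -0.3, 0.6]
grip_width: 0.0514
```

```bash
cat > kin.py <<'E'
import numpy as np
from scipy.optimize import least_squares
from scipy.spatial.transform import Rotation as Ro
A1,L2,L3,E=.0003,.5355,.3507,.1025; LAT=.1176
LIM=np.array([[-178.18,178.18],[-50.72,133.34],[12.68,142.11],[-81.47,261.47],[9.98,163.14],[-165.26,165.26]])
def ry(a): return Ro.from_euler('y',a,degrees=True).as_matrix()
def rz(a): return Ro.from_euler('z',a,degrees=True).as_matrix()
def fk(q,D,HD=-.1154,s4=1,s6=1,off6=90):
    R=rz(q[0])@ry(q[1]+q[2])@rz(s4*q[3])@ry(q[4])@rz(s6*q[5])@rz(off6)
    q2,q23=np.radians(q[1]),np.radians(q[1]+q[2])
    w=rz(q[0])@np.array([A1+L2*np.sin(q2)+L3*np.sin(q23)+E*np.cos(q23),LAT,HD+D+L2*np.cos(q2)+L3*np.cos(q23)-E*np.sin(q23)])
    return w+R[:,2]*D,R
E
python3 - <<'E'
from drv import *
from kin import *
import pickle
p,M,st=shoot("wrist"); q=st["q"]; print(st["time_s"],q.round(2),st["position"],st["tool_rot"].round(3).tolist())
pickle.dump(st,open("st16.pkl","wb"))
for s4 in (1,-1):
  for s6 in (1,-1):
    for o in (0,90,180,270):
        R=fk(q,.3,s4=s4,s6=s6,off6=o)[1]; 
        e=np.linalg.norm(Ro.from_matrix(R.T@st["tool_rot"]).as_rotvec(degrees=True))
        if e<5: 
            s=least_squares(lambda v:fk(q,v[0],s4=s4,s6=s6,off6=o)[0]-st["position"],[.3]); print(s4,s6,o,e,s.x,s.fun)
ovdrv(p,M,[(.4525,-.0141,np.radians(-83.3))],(0,0,560,420),"pics/w16.png",1.4)
E
```

```text
26.85 [  1.11  23.55 102.3  -36.44  56.93  15.76] [0.45034828 0.00351374 0.12008288] [[-0.097, 0.994, 0.057], [0.861, 0.113, -0.497], [-0.5, 0.001, -0.866]]
1 1 90 3.353075754950844e-14 [0.24670981] [-1.17410769e-04 -6.70104471e-06  2.52068146e-05]
```

View pics/w16.png

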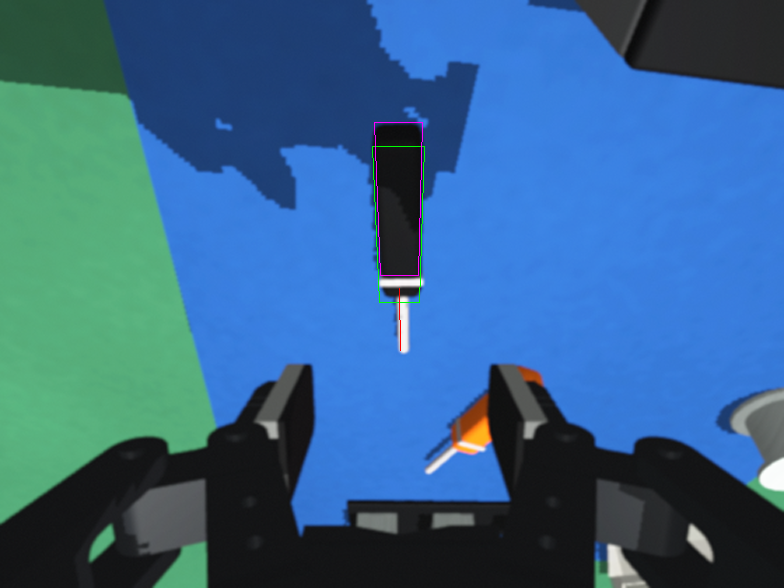

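The kinematic model reproduces the pose to 0.1 mm (wrist-to-TCP 0.2467 m), and the black driver's overlay lines up to about 1 mm. Now checking which upright headings are reachable.

```bash
cat >> kin.py <<'E'
D0=.2467
def ik(pos,R,q0,it=1):
    def f(q):
        p,Rr=fk(q,D0); return np.r_[(p-pos)*10,Ro.from_matrix(Rr.T@R).as_rotvec()]
    s=least_squares(f,np.clip(q0,LIM[:,0]+.1,LIM[:,1]-.1),bounds=(LIM[:,0],LIM[:,1]),x_scale=30.); return s.x,np.abs(s.fun).max()
def Rf(h,al):
    a=np.radians(al);H=np.array([np.cos(np.radians(h)),np.sin(np.radians(h)),0]);dn=np.array([0,0,-1.])
    z=H*np.cos(a)+dn*np.sin(a);x=-dn*np.cos(a)+H*np.sin(a);return np.c_[x,np.cross(z,x),z]
def place(c,h,al,tipz,L=.1121,b=.008):
    H=np.array([np.cos(np.radians(h)),np.sin(np.radians(h)),0]); return np.array([c[0],c[1],tipz+L])-H*b
E
python3 - <<'E'
from kin import *
import pickle
st=pickle.load(open("st16.pkl","rb")); q0=st["q"]
cups=[(.4712,-.3662),(.5417,-.3595),(.612,-.353)]
for i,c in enumerate(cups):
  for h in (5,95,50,-40,-85,185):
    for al in (30,):
      best=[]
      for zz in (.10,.009):
        r=None
        for dq in ([0]*6,[-30,0,0,60,0,0],[-40,10,-10,120,20,0],[-60,0,0,100,40,90],[-40,0,0,100,40,-90],[-40,0,0,30,90,-160]):
            q,e=ik(place(c,h,al,zz),Rf(h,al),q0+np.array(dq,float))
            if r is None or e<r[1]: r=(q,e)
        best.append((r[0].round(0).tolist(),round(float(r[1]),4)))
      print(i,h,al,best)
E
```

```text
0 5 30 [([-72.0, 24.0, 101.0, 71.0, 63.0, -27.0], 0.0), ([-72.0, 33.0, 106.0, 78.0, 59.0, -43.0], 0.0)]
0 95 30 [([-59.0, 51.0, 44.0, 34.0, 137.0, -50.0], 0.0), ([-59.0, 56.0, 49.0, 29.0, 129.0, -57.0], 0.0)]
0 50 30 [([-69.0, 38.0, 73.0, 51.0, 103.0, -33.0], 0.0), ([-69.0, 44.0, 78.0, 49.0, 96.0, -42.0], 0.0)]
0 -40 30 [([-55.0, 17.0, 114.0, 128.0, 16.0, -46.0], 0.0), ([-55.0, 29.0, 120.0, 154.0, 31.0, -75.0], 0.0)]
0 -85 30 [([-32.0, 25.0, 99.0, -80.0, 44.0, -160.0], 0.0), ([-32.0, 34.0, 105.0, 261.0, 44.0, -137.0], 0.0216)]
0 185 30 [([-35.0, 52.0, 42.0, -46.0, 129.0, -146.0], 0.0), ([-35.0, 57.0, 47.0, -41.0, 122.0, -138.0], 0.0)]
1 5 30 [([-63.0, 27.0, 96.0, 73.0, 58.0, -21.0], 0.0), ([-63.0, 35.0, 100.0, 81.0, 55.0, -37.0], 0.0)]
1 95 30 [([-54.0, 56.0, 32.0, 43.0, 139.0, -39.0], 0.0), ([-54.0, 60.0, 38.0, 36.0, 132.0, -47.0], 0.0)]
1 50 30 [([-63.0, 41.0, 67.0, 54.0, 100.0, -27.0], 0.0), ([-63.0, 47.0, 71.0, 53.0, 94.0, -35.0], 0.0)]
1 -40 30 [([-46.0, 22.0, 106.0, 144.0, 10.0, -58.0], 0.0096), ([-46.0, 32.0, 111.0, 166.0, 23.0, -81.0], 0.0)]
1 -85 30 [([-27.0, 30.0, 89.0, -74.0, 50.0, -165.0], 0.0063), ([-27.0, 38.0, 92.0, -81.0, 48.0, -153.0], 0.0212)]
1 185 30 [([-32.0, 60.0, 23.0, -52.0, 138.0, -154.0], 0.0), ([-32.0, 64.0, 29.0, -44.0, 132.0, -144.0], 0.0)]
2 5 30 [([-56.0, 30.0, 89.0, 73.0, 53.0, -15.0], 0.0), ([-56.0, 38.0, 93.0, 82.0, 50.0, -31.0], 0.0)]
2 95 30 [([-50.0, 64.0, 15.0, 55.0, 143.0, -23.0], 0.0), ([-50.0, 67.0, 22.0, 45.0, 136.0, -35.0], 0.0)]
2 50 30 [([-58.0, 44.0, 59.0, 56.0, 98.0, -20.0], 0.0), ([-58.0, 50.0, 63.0, 56.0, 93.0, -29.0], 0.0)]
2 -40 30 [([-39.0, 27.0, 99.0, 183.0, 10.0, -93.0], 0.0691), ([-39.0, 35.0, 101.0, 182.0, 16.0, -92.0], 0.0)]
2 -85 30 [([-23.0, 36.0, 79.0, -74.0, 54.0, -165.0], 0.0476), ([-24.0, 43.0, 81.0, -77.0, 51.0, -159.0], 0.0)]
2 185 30 [([-28.0, 64.0, 13.0, -54.0, 135.0, -157.0], 0.1658), ([-29.0, 70.0, 13.0, -49.0, 135.0, -150.0], 0.0867)]
```

Heading +x (5°, matching the rack's yaw) is comfortable for every cup. Black will go in the middle cup first, then orange in the near cup. Grasping black.

```bash
python3 - <<'E'
from drv import *
R=Rg(-83.3,30); G=grasp((.4527,-.0145),-83.3,30); print(G); go(G,R)
E
```

```text
[0.45041106 0.00498482 0.018     ]
lin [52.3, 0.1, 87.7] ang [-0.07, 0.0, -0.25] rows>= 2.0
```

>>> servo_tool(
  commands=[
    {"linear":[26,0,44],"angular":[0,0,0],"gripper":0.2},
    {"linear":[42,0,70],"angular":[0,0,0],"gripper":0.2},
    {"linear":[52,0,87],"angular":[0,0,0],"gripper":0.2},
    {"linear":[52,0,87.5],"angular":[0,0,0],"gripper":0.2},
    {"linear":[52,0,87.5],"angular":[0,0,0],"gripper":0.2},
    {"linear":[52,0,87.5],"angular":[0,0,0],"gripper":0.2},
  ],
)

```text
time_s: 27.5
position: [0.451, 0.0049, 0.0193]
tool_rot: [[-0.096, 0.994, 0.059], [0.86, 0.112, -0.497], [-0.501, 0.003, -0.866]]
ft_force: [0.4, -0.0, 0.1]
grip_width: 0.0512
```

>>> servo_tool(
  commands=[
    {"linear":[0,0,0],"angular":[0,0,0],"gripper":-0.7},
    {"linear":[0,0,0],"angular":[0,0,0],"gripper":-0.8},
    {"linear":[0,0,0],"angular":[0,0,0],"gripper":-0.8},
    {"linear":[0,0,0],"angular":[0,0,0],"gripper":-0.8},
    {"linear":[0,0,0],"angular":[0,0,0],"gripper":-0.8},
    {"linear":[0,0,0],"angular":[0,0,0],"gripper":-0.8},
  ],
  force=60,
)

```text
time_s: 28.1
position: [0.4507, 0.0051, 0.0191]
tool_rot: [[-0.096, 0.994, 0.059], [0.86, 0.112, -0.497], [-0.501, 0.003, -0.866]]
ft_force: [-0.8, 2.4, 6.7]
grip_width: 0.0184
```

```bash
python3 - <<'E'
from drv import *
p,M,st=shoot("wrist"); print(st["position"],st["ft_force"],st["grip_width"],st["tool_rot"].round(3).tolist()); cv2.imwrite("pics/w17.png",p["frame"])
E
```

```text
[0.45071504 0.00509437 0.01907309] [-0.83722157  2.397059    6.68583269] 0.018412163846064263 [[-0.096, 0.994, 0.059], [0.86, 0.112, -0.497], [-0.501, 0.003, -0.866]]
```

View pics/w17.png

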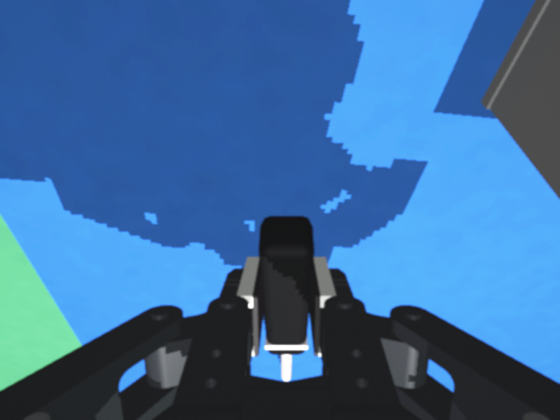

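```bash
cat > plan.py <<'E'
from drv import *
from kin import *
def check(wps,q0):
    # wps list of (pos,R); straight interpolation
    P0,R0=fk(q0,D0); q=q0.copy()
    for P,R in wps:
        rv=Ro.from_matrix(R0.T@R).as_rotvec(); n=max(2,int(max(np.linalg.norm(rv)/np.radians(6),np.linalg.norm(P-P0)/.03)))
        mx=0;we=0
        for k in range(1,n+1):
            qn,e=ik(P0+(P-P0)*k/n,R0@Ro.from_rotvec(rv*k/n).as_matrix(),q); mx=max(mx,np.abs(qn-q).max());we=max(we,e);q=qn
        print("end q",q.round(1),"maxstep",mx.round(1),"err",round(we,4)); P0,R0=P,R
    return q
def rel(pos,R,st,name=""):
    R0=st["tool_rot"]; print(name,"lin",(R0.T@(pos-st["position"])*1000).round(1).tolist(),"ang",Ro.from_matrix(R0.T@R).as_rotvec(degrees=True).round(2).tolist())
E
python3 - <<'E'
from plan import *
st=env.observe(); R0=st["tool_rot"];P0=st["position"]
up=P0+[0,0,.2]
h=5
hov=place((.5417,-.3595),h,30,.11,.1122,.0091); mid=np.array([.42,-.2,.26])
Rm=Ro.from_matrix(R0).as_matrix()
Rmid=R0@Ro.from_rotvec(Ro.from_matrix(R0.T@Rf(h,30)).as_rotvec()*.6).as_matrix()
check([(up,R0),(mid,Rmid),(hov,Rf(h,30))],st["q"])
rel(up,R0,st,"up");rel(mid,Rmid,st,"mid");rel(hov,Rf(h,30),st,"hov"); print(hov)
# tip height along
E
```

```text
end q [  1.3  15.5  94.2 -32.   70.4   5.9] maxstep 5.0 err 0.0
end q [-55.    3.5 102.5  31.1  61.4 -21.6] maxstep 6.1 err 0.0
end q [-63.6  25.8  95.1  71.7  58.1 -19.8] maxstep 5.1 err 0.0
up lin [-100.2, 0.5, -173.1] ang [0.0, 0.0, 0.0]
mid lin [-294.1, -52.9, -108.3] ang [-15.35, 41.11, 57.67]
hov lin [-423.9, 40.9, 10.7] ang [-25.58, 68.52, 96.12]
[ 0.53263463 -0.36029312  0.2222    ]
```

>>> servo_tool(
  commands=[
    {"linear":[-25,0,-43],"angular":[0,0,0],"gripper":-0.8},
    {"linear":[-50,0,-86],"angular":[0,0,0],"gripper":-0.8},
    {"linear":[-75,0,-130],"angular":[0,0,0],"gripper":-0.8},
    {"linear":[-100,0,-173],"angular":[0,0,0],"gripper":-0.8},
    {"linear":[-100,0,-173],"angular":[0,0,0],"gripper":-0.8},
    {"linear":[-294,-53,-108],"angular":[-15.4,41.1,57.7],"gripper":-0.8},
    {"linear":[-294,-53,-108],"angular":[-15.4,41.1,57.7],"gripper":-0.8},
    {"linear":[-294,-53,-108],"angular":[-15.4,41.1,57.7],"gripper":-0.8},
    {"linear":[-294,-53,-108],"angular":[-15.4,41.1,57.7],"gripper":-0.8},
    {"linear":[-294,-53,-108],"angular":[-15.4,41.1,57.7],"gripper":-0.8},
    {"linear":[-294,-53,-108],"angular":[-15.4,41.1,57.7],"gripper":-0.8},
    {"linear":[-294,-53,-108],"angular":[-15.4,41.1,57.7],"gripper":-0.8},
    {"linear":[-294,-53,-108],"angular":[-15.4,41.1,57.7],"gripper":-0.8},
    {"linear":[-294,-53,-108],"angular":[-15.4,41.1,57.7],"gripper":-0.8},
    {"linear":[-294,-53,-108],"angular":[-15.4,41.1,57.7],"gripper":-0.8},
    {"linear":[-294,-53,-108],"angular":[-15.4,41.1,57.7],"gripper":-0.8},
    {"linear":[-294,-53,-108],"angular":[-15.4,41.1,57.7],"gripper":-0.8},
  ],
)

```text
time_s: 29.85
position: [0.4201, -0.2, 0.2587]
tool_rot: [[0.6, 0.612, 0.516], [0.691, -0.721, 0.052], [0.404, 0.325, -0.855]]
ft_force: [-0.5, 0.7, -0.8]
grip_width: 0.0185
```

```bash
python3 - <<'E'
from plan import *
st=env.observe(); print(st["position"],st["q"].round(1),st["grip_width"])
hov=place((.5417,-.3595),5,30,.11,.1122,.0091)
rel(hov,Rf(5,30),st,"hov")
E
```

```text
[ 0.42012241 -0.2000304   0.25870854] [-54.9   3.7 102.5  31.   61.2 -21.7] 0.01851313915244382
hov lin [-57.9, 172.5, 81.0] ang [-10.27, 27.51, 38.53]
```

>>> servo_tool(
  commands=[
    {"linear":[-58,172,81],"angular":[-10.3,27.5,38.5],"gripper":-0.8},
    {"linear":[-58,172,81],"angular":[-10.3,27.5,38.5],"gripper":-0.8},
    {"linear":[-58,172,81],"angular":[-10.3,27.5,38.5],"gripper":-0.8},
    {"linear":[-58,172,81],"angular":[-10.3,27.5,38.5],"gripper":-0.8},
    {"linear":[-58,172,81],"angular":[-10.3,27.5,38.5],"gripper":-0.8},
    {"linear":[-58,172,81],"angular":[-10.3,27.5,38.5],"gripper":-0.8},
    {"linear":[-58,172,81],"angular":[-10.3,27.5,38.5],"gripper":-0.8},
    {"linear":[-58,172,81],"angular":[-10.3,27.5,38.5],"gripper":-0.8},
    {"linear":[-58,172,81],"angular":[-10.3,27.5,38.5],"gripper":-0.8},
    {"linear":[-58,172,81],"angular":[-10.3,27.5,38.5],"gripper":-0.8},
    {"linear":[-58,172,81],"angular":[-10.3,27.5,38.5],"gripper":-0.8},
    {"linear":[-58,172,81],"angular":[-10.3,27.5,38.5],"gripper":-0.8},
  ],
)

```text
time_s: 31.05
position: [0.5319, -0.3603, 0.2221]
tool_rot: [[0.497, 0.086, 0.863], [0.043, -0.996, 0.074], [0.867, 0.0, -0.499]]
ft_force: [-0.2, 0.1, -0.1]
grip_width: 0.0183
```

```bash
python3 - <<'E'
from plan import *
import pickle
p,M,st=shoot("wrist"); print(st["position"],st["q"].round(1),st["grip_width"],st["tool_rot"].round(3).tolist()); cv2.imwrite("pics/w18.png",p["frame"]); pickle.dump((p,M,st),open("w18.pkl","wb"))
s,Ms,_=shoot("scene"); cv2.imwrite("pics/s18.png",cv2.resize(s["frame"][130:270,90:290],None,fx=4,fy=4)); pickle.dump((s,Ms),open("s18.pkl","wb"))
t,Mt,_=shoot("top"); cv2.imwrite("pics/t18.png",cv2.resize(t["frame"][170:300,340:500],None,fx=4,fy=4))
E
```

```text
[ 0.53192273 -0.36028088  0.22206249] [-63.6  25.7  95.2  71.8  58.1 -19.9] 0.018271314998771455 [[0.497, 0.086, 0.863], [0.043, -0.996, 0.074], [0.867, 0.0, -0.499]]
```

View pics/w18.png

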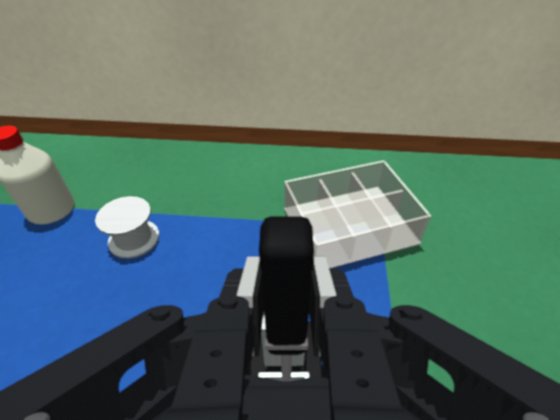

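View pics/s18.png

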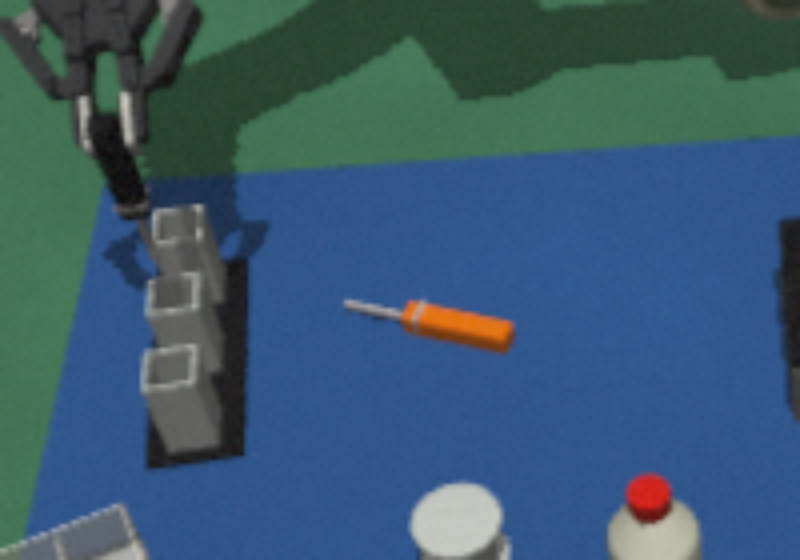

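View pics/t18.png

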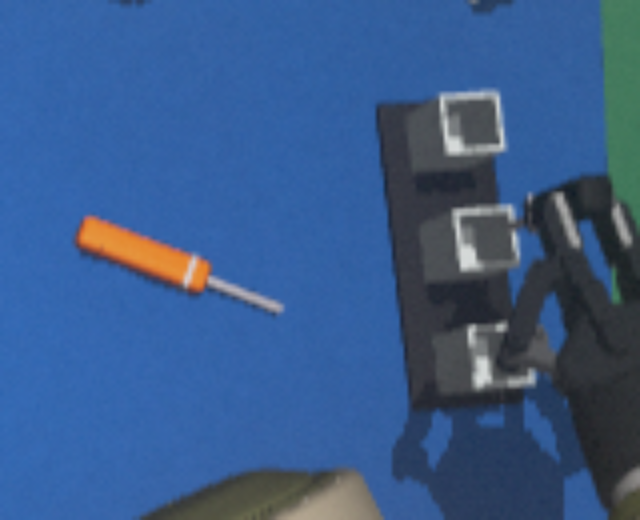

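The driver is upright in the jaws, shaft above the rack. Verifying cup positions and tip in the fixed cameras.

```bash
python3 - <<'E'
from plan import *
import pickle
t,Mt,_=shoot("top"); s,Ms=pickle.load(open("s18.pkl","rb"))
cups=[(.4712,-.3662,np.radians(5.2),.018,.073),(.5417,-.3595,np.radians(5.2),.018,.073),(.612,-.353,np.radians(5.2),.018,.073)]
st=env.observe(); P,R=st["position"],st["tool_rot"]
ax=np.array([0,0,1.]); H=np.array([np.cos(np.radians(5)),np.sin(np.radians(5)),0])
tip=P+H*.0091-ax*.1122; print(tip)
for nm,p,M,crop in (("t",t,Mt,(340,170,500,300)),("s",s,Ms,(90,130,290,270))):
    ovdrv(p,M,[],crop,f"pics/{nm}19.png",4,cups+[(tip[0],tip[1],0,.003,tip[2]),(tip[0],tip[1],np.radians(5),.01,tip[2]+.05),(tip[0],tip[1],np.radians(5),.01,tip[2]+.135)])
E
```

```text
[ 0.54089914 -0.35957013  0.10966579]
```

View pics/t19.png

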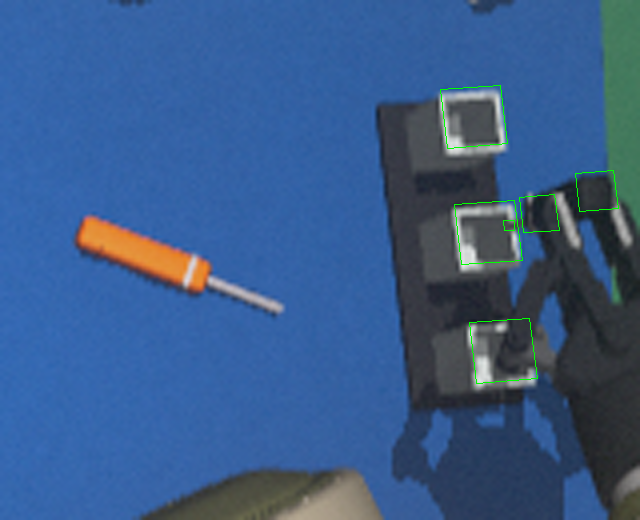

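View pics/s19.png

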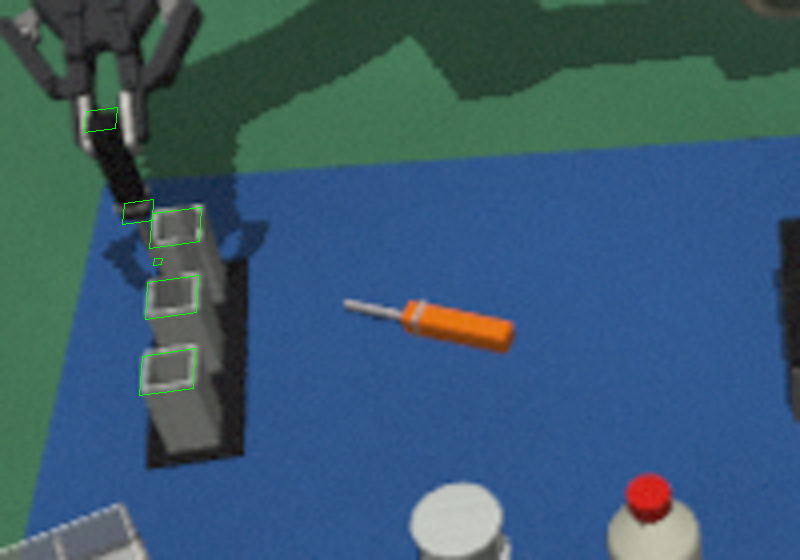

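Model and image agree to about 1 px. The cups look about 2 mm nearer in x than my estimate, so I shift 1 mm and lower in steps.

>>> servo_tool(
  commands=[
    {"linear":[-26.5,0,14],"angular":[0,0,0],"gripper":-0.8},
    {"linear":[-52.5,0,29],"angular":[0,0,0],"gripper":-0.8},
    {"linear":[-69.9,0,39],"angular":[0,0,0],"gripper":-0.8},
    {"linear":[-69.9,0,39],"angular":[0,0,0],"gripper":-0.8},
    {"linear":[-69.9,0,39],"angular":[0,0,0],"gripper":-0.8},
    {"linear":[-69.9,0,39],"angular":[0,0,0],"gripper":-0.8},
  ],
)

```text
time_s: 31.85
position: [0.531, -0.3608, 0.1431]
tool_rot: [[0.496, 0.085, 0.864], [0.044, -0.996, 0.073], [0.867, 0.001, -0.498]]
ft_force: [0.5, 0.3, -0.3]
grip_width: 0.0185
```

```bash
python3 - <<'E'
from plan import *
t,Mt,st=shoot("top"); s,Ms,_=shoot("scene"); p,M,_=shoot("wrist")
print(st["position"],st["ft_force"]); P=st["position"]
cv2.imwrite("pics/w20.png",p["frame"])
a=cv2.resize(t["frame"][180:280,410:510],None,fx=4,fy=4,interpolation=cv2.INTER_CUBIC);b=cv2.resize(s["frame"][140:240,90:190],None,fx=4,fy=4,interpolation=cv2.INTER_CUBIC)
cv2.imwrite("pics/ts20.png",np.hstack([a,b]))
E
```

```text
[ 0.53099558 -0.36076317  0.14311268] [ 0.46231167  0.34315377 -0.29292923]
```

View pics/ts20.png

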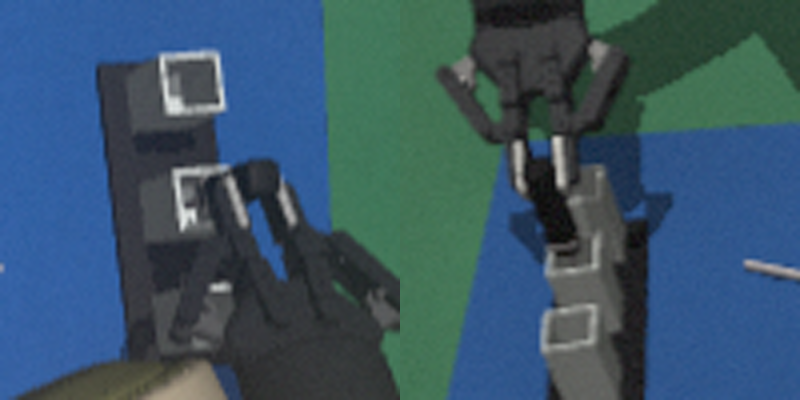

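>>> servo_tool(
  commands=[
    {"linear":[-6.9,-1,4.5],"angular":[0,0,0],"gripper":-0.8},
    {"linear":[-13.8,-1,8.5],"angular":[0,0,0],"gripper":-0.8},
    {"linear":[-18.2,-1,11],"angular":[0,0,0],"gripper":-0.8},
    {"linear":[-18.2,-1,11],"angular":[0,0,0],"gripper":-0.8},
    {"linear":[-18.2,-1,11],"angular":[0,0,0],"gripper":-0.8},
    {"linear":[-18.2,-1,11],"angular":[0,0,0],"gripper":-0.8},
  ],
)

```text
time_s: 32.6
position: [0.5311, -0.3593, 0.1203]
tool_rot: [[0.498, 0.085, 0.863], [0.042, -0.996, 0.074], [0.866, -0.001, -0.499]]
ft_force: [0.4, 0.2, -0.1]
grip_width: 0.0183
```

>>> servo_tool(
  commands=[
    {"linear":[-1.5,0,0.9],"angular":[0,0,0],"gripper":-0.8},
    {"linear":[-1.5,0,0.9],"angular":[0,0,0],"gripper":-0.8},
    {"linear":[-1.5,0,0.9],"angular":[0,0,0],"gripper":0},
    {"linear":[-1.5,0,0.9],"angular":[0,0,0],"gripper":0},
    {"linear":[-1.5,0,0.9],"angular":[0,0,0],"gripper":0},
    {"linear":[-1.5,0,0.9],"angular":[0,0,0],"gripper":0},
    {"linear":[0,0,-30],"angular":[0,0,0],"gripper":0},
    {"linear":[0,0,-70],"angular":[0,0,0],"gripper":0},
    {"linear":[0,0,-120],"angular":[0,0,0],"gripper":0.2},
    {"linear":[0,0,-120],"angular":[0,0,0],"gripper":0.2},
    {"linear":[0,0,-120],"angular":[0,0,0],"gripper":0.2},
  ],
)

```text
time_s: 33.7
position: [0.4271, -0.3689, 0.1807]
tool_rot: [[0.497, 0.084, 0.864], [0.042, -0.997, 0.072], [0.867, 0.001, -0.499]]
ft_force: [0.0, 0.1, -0.4]
grip_width: 0.0513
```

```bash
python3 - <<'E'
from plan import *
import pickle
t,Mt,st=shoot("top"); s,Ms,_=shoot("scene"); p,M,_=shoot("wrist")
print(st["position"],st["ft_force"],st["q"].round(1))
cv2.imwrite("pics/w21.png",p["frame"])
a=cv2.resize(t["frame"][180:280,350:500],None,fx=3,fy=3,interpolation=cv2.INTER_CUBIC)
cv2.imwrite("pics/t21.png",cv2.resize(t["frame"][170:300,340:500],None,fx=4,fy=4,interpolation=cv2.INTER_CUBIC))
cv2.imwrite("pics/s21.png",cv2.resize(s["frame"][140:270,90:250],None,fx=4,fy=4,interpolation=cv2.INTER_CUBIC))
pickle.dump((t,Mt,s,Ms),open("ts21.pkl","wb"))
E
```

```text
[ 0.42706552 -0.36892635  0.18073268] [ 0.04577079  0.08776358 -0.4348659 ] [-76.4  25.7 106.   71.6  64.5 -35.2]
```

View pics/w21.png

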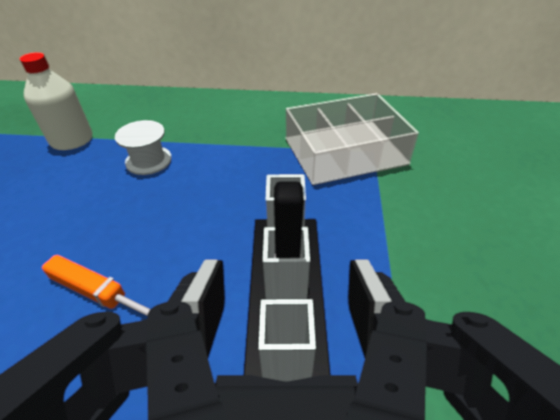

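View pics/s21.png

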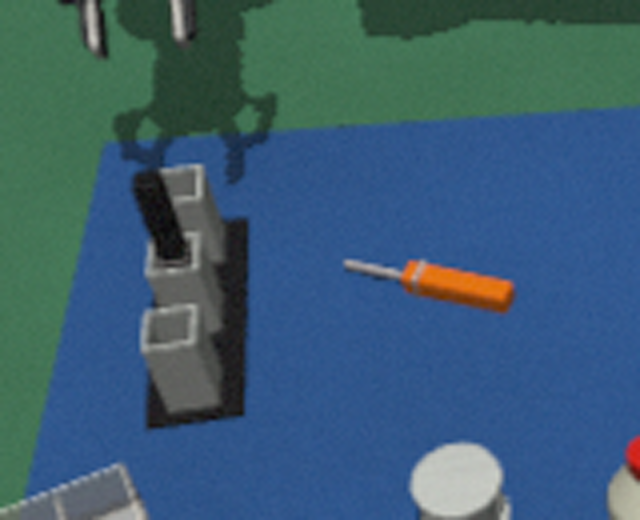

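View pics/t21.png

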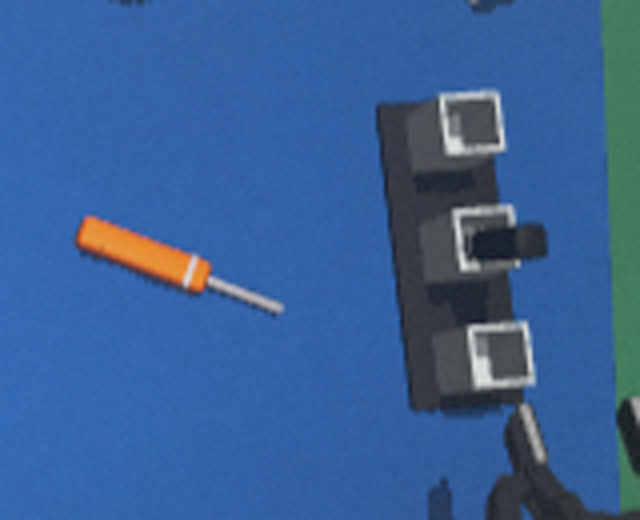

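Black stands upright in the middle cup and the hand is clear; orange hasn't moved. Going back for orange.

```bash
python3 - <<'E'
from plan import *
st=env.observe()
th=-109.8; R=Rg(th,30); G=grasp((.5314,-.165),th,30); print(G)
up=st["position"]+[-.01,.05,.12]; H=G.copy();H[2]=.12
H2=G.copy();H2[2]=.25
check([(up,st["tool_rot"]),(H2,R),(H,R),(G,R)],st["q"]); 
rel(up,st["tool_rot"],st,"up");rel(H2,R,st,"H2");rel(H,R,st,"H")
E
```

```text
[ 0.53804563 -0.14654105  0.018     ]
end q [-76.   10.4 103.4  64.8  71.  -17. ] maxstep 4.7 err 0.0
end q [-14.7  26.   71.8 -30.   85.8   8.3] maxstep 6.3 err 0.0
end q [-14.7  33.6  82.  -31.9  70.5  17.6] maxstep 3.9 err 0.0
end q [-14.7  41.9  86.6 -35.2  59.7  25.5] maxstep 3.7 err 0.0
up lin [101.1, -50.9, -64.7] ang [0.0, 0.0, 0.0]
H2 lin [124.8, -210.9, 76.5] ang [18.51, -79.35, -69.3]
H lin [12.1, -210.7, 141.4] ang [18.51, -79.35, -69.3]
```

>>> servo_tool(
  commands=[
    {"linear":[101,-51,-65],"angular":[0,0,0],"gripper":0.2},
    {"linear":[101,-51,-65],"angular":[0,0,0],"gripper":0.2},
    {"linear":[101,-51,-65],"angular":[0,0,0],"gripper":0.2},
    {"linear":[125,-211,76],"angular":[18.5,-79.4,-69.3],"gripper":0.2},
    {"linear":[125,-211,76],"angular":[18.5,-79.4,-69.3],"gripper":0.2},
    {"linear":[125,-211,76],"angular":[18.5,-79.4,-69.3],"gripper":0.2},
    {"linear":[125,-211,76],"angular":[18.5,-79.4,-69.3],"gripper":0.2},
    {"linear":[125,-211,76],"angular":[18.5,-79.4,-69.3],"gripper":0.2},
    {"linear":[125,-211,76],"angular":[18.5,-79.4,-69.3],"gripper":0.2},
    {"linear":[125,-211,76],"angular":[18.5,-79.4,-69.3],"gripper":0.2},
    {"linear":[125,-211,76],"angular":[18.5,-79.4,-69.3],"gripper":0.2},
    {"linear":[125,-211,76],"angular":[18.5,-79.4,-69.3],"gripper":0.2},
    {"linear":[125,-211,76],"angular":[18.5,-79.4,-69.3],"gripper":0.2},
    {"linear":[125,-211,76],"angular":[18.5,-79.4,-69.3],"gripper":0.2},
    {"linear":[125,-211,76],"angular":[18.5,-79.4,-69.3],"gripper":0.2},
    {"linear":[125,-211,76],"angular":[18.5,-79.4,-69.3],"gripper":0.2},
    {"linear":[125,-211,76],"angular":[18.5,-79.4,-69.3],"gripper":0.2},
    {"linear":[12,-211,141],"angular":[18.5,-79.4,-69.3],"gripper":0.2},
    {"linear":[12,-211,141],"angular":[18.5,-79.4,-69.3],"gripper":0.2},
    {"linear":[12,-211,141],"angular":[18.5,-79.4,-69.3],"gripper":0.2},
  ],
)

```text
time_s: 35.85
position: [0.5361, -0.1461, 0.117]
tool_rot: [[0.294, 0.94, -0.173], [0.815, -0.341, -0.469], [-0.5, -0.003, -0.866]]
ft_force: [0.1, -0.1, -0.1]
grip_width: 0.0511
```

>>> servo_tool(
  commands=[
    {"linear":[0,0,0],"angular":[0,0,0],"gripper":0.2},
    {"linear":[0,0,0],"angular":[0,0,0],"gripper":0.2},
    {"linear":[0,0,0],"angular":[0,0,0],"gripper":0.2},
  ],
)

```text
time_s: 36.15
position: [0.5382, -0.1472, 0.1226]
tool_rot: [[0.297, 0.94, -0.167], [0.813, -0.34, -0.472], [-0.501, 0.004, -0.866]]
ft_force: [-0.3, -0.2, 0.8]
grip_width: 0.0514
```

```bash
python3 - <<'E'
from plan import *
p,M,st=shoot("wrist"); print(st["position"],st["q"].round(1))
ovdrv(p,M,[(.5314,-.165,np.radians(-109.8))],(130,40,430,300),"pics/w22.png",2.6)
G=grasp((.5314,-.165),-109.8,30); rel(G,Rg(-109.8,30),st)
E
```

```text
[ 0.538189   -0.14723338  0.12261572] [-14.7  33.3  82.  -32.   70.6  17.7]
 lin [52.9, -0.8, 90.2] ang [0.17, 0.06, -0.21]
```

View pics/w22.png

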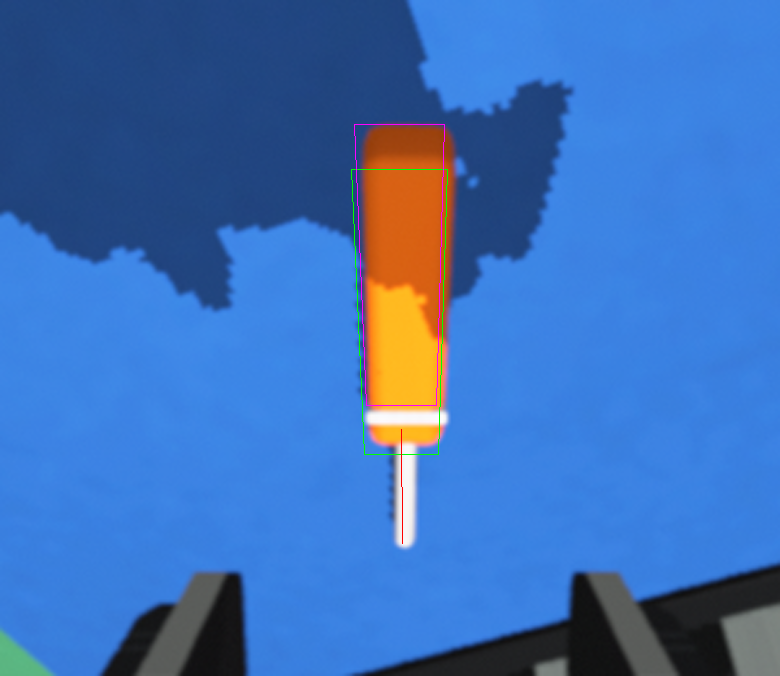

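Overlay shows orange ~1.7 mm further right and ~1° more turned; corrected and grasping.

```bash
python3 - <<'E'
from plan import *
st=env.observe(); G=grasp((.5330,-.1650),-110.8,30); rel(G,Rg(-110.8,30),st)
E
```

```text
lin [53.4, 1.1, 90.0] ang [0.67, 0.06, 0.65]
```

>>> servo_tool(
  commands=[
    {"linear":[27,1,45],"angular":[0.6,0,0.6],"gripper":0.2},
    {"linear":[43,1,72],"angular":[0.6,0,0.6],"gripper":0.2},
    {"linear":[53,1,89],"angular":[0.6,0,0.6],"gripper":0.2},
    {"linear":[53,1,89.5],"angular":[0.6,0,0.6],"gripper":0.2},
    {"linear":[53,1,89.5],"angular":[0.6,0,0.6],"gripper":0.2},
    {"linear":[53,1,89.5],"angular":[0.6,0,0.6],"gripper":0.2},
    {"linear":[53,1,89.5],"angular":[0.6,0,0.6],"gripper":-0.7},
    {"linear":[53,1,89.5],"angular":[0.6,0,0.6],"gripper":-0.8},
    {"linear":[53,1,89.5],"angular":[0.6,0,0.6],"gripper":-0.8},
    {"linear":[53,1,89.5],"angular":[0.6,0,0.6],"gripper":-0.8},
    {"linear":[53,1,89.5],"angular":[0.6,0,0.6],"gripper":-0.8},
    {"linear":[53,1,89.5],"angular":[0.6,0,0.6],"gripper":-0.8},
  ],
  force=60,
)

```text
time_s: 37.4
position: [0.539, -0.1465, 0.0176]
tool_rot: [[0.305, 0.935, -0.179], [0.81, -0.353, -0.469], [-0.502, -0.002, -0.865]]
ft_force: [0.2, 2.7, 7.4]
grip_width: 0.0184
```

```bash
python3 - <<'E'
from plan import *
p,M,st=shoot("wrist"); print(st["position"],st["ft_force"],st["grip_width"]); cv2.imwrite("pics/w23.png",p["frame"])
th=np.radians(-110.8);t=np.array([np.cos(th),np.sin(th)]); tip=np.array([.533,-.165])+.0925*t
L=(tip-st["position"][:2])@t; b=st["position"][2]-.01; print("tip meas",tip,"L",L,"b",b)
L,b=.1122,.0085
R0=st["tool_rot"];P0=st["position"]; up=P0+[0,0,.2]
h=5; hov=place((.4700,-.3655),h,30,.11,L,b); mid=np.array([.43,-.22,.26])
Rmid=R0@Ro.from_rotvec(Ro.from_matrix(R0.T@Rf(h,30)).as_rotvec()*.6).as_matrix()
check([(up,R0),(mid,Rmid),(hov,Rf(h,30))],st["q"])
rel(up,R0,st,"up");rel(mid,Rmid,st,"mid"); print(hov)
E
```

```text
[ 0.53900072 -0.14652149  0.0176186 ] [0.22154967 2.73694737 7.39288378] 0.01844219110622909
tip meas [ 0.50015261 -0.25147138] L 0.11190508242453431 b 0.007618600741308495
end q [-14.6  27.9  74.2 -30.2  82.6  11.2] maxstep 4.0 err 0.0
end q [-53.3   6.   98.2  26.   62.5  -5.6] maxstep 6.8 err 0.0
end q [-72.   22.8 100.8  69.9  64.  -25.4] maxstep 6.6 err 0.0
up lin [-100.3, -0.3, -173.0] ang [0.0, 0.0, 0.0]
mid lin [-214.3, -76.4, -155.8] ang [-11.0, 47.82, 41.0]
[ 0.46153235 -0.36624082  0.2222    ]
```

View pics/w23.png

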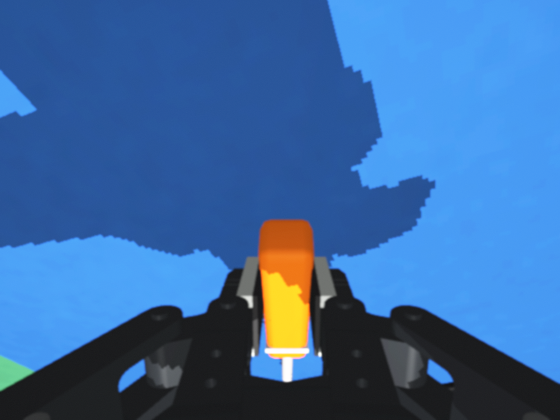

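>>> servo_tool(
  commands=[
    {"linear":[-25,0,-43],"angular":[0,0,0],"gripper":-0.8},
    {"linear":[-50,0,-86],"angular":[0,0,0],"gripper":-0.8},
    {"linear":[-75,0,-130],"angular":[0,0,0],"gripper":-0.8},
    {"linear":[-100,0,-173],"angular":[0,0,0],"gripper":-0.8},
    {"linear":[-100,0,-173],"angular":[0,0,0],"gripper":-0.8},
    {"linear":[-214,-76,-156],"angular":[-11,47.8,41],"gripper":-0.8},
    {"linear":[-214,-76,-156],"angular":[-11,47.8,41],"gripper":-0.8},
    {"linear":[-214,-76,-156],"angular":[-11,47.8,41],"gripper":-0.8},
    {"linear":[-214,-76,-156],"angular":[-11,47.8,41],"gripper":-0.8},
    {"linear":[-214,-76,-156],"angular":[-11,47.8,41],"gripper":-0.8},
    {"linear":[-214,-76,-156],"angular":[-11,47.8,41],"gripper":-0.8},
    {"linear":[-214,-76,-156],"angular":[-11,47.8,41],"gripper":-0.8},
    {"linear":[-214,-76,-156],"angular":[-11,47.8,41],"gripper":-0.8},
    {"linear":[-214,-76,-156],"angular":[-11,47.8,41],"gripper":-0.8},
    {"linear":[-214,-76,-156],"angular":[-11,47.8,41],"gripper":-0.8},
    {"linear":[-214,-76,-156],"angular":[-11,47.8,41],"gripper":-0.8},
    {"linear":[-214,-76,-156],"angular":[-11,47.8,41],"gripper":-0.8},
  ],
)

```text
time_s: 39.15
position: [0.4307, -0.2196, 0.2591]
tool_rot: [[0.742, 0.488, 0.46], [0.536, -0.844, 0.031], [0.403, 0.224, -0.887]]
ft_force: [-0.3, 1.2, -0.2]
grip_width: 0.018
```

```bash
python3 - <<'E'
from plan import *
st=env.observe(); print(st["position"],st["q"].round(1),st["grip_width"])
hov=place((.4700,-.3655),5,30,.11,.1122,.0085)
rel(hov,Rf(5,30),st,"hov")
E
```

```text
[ 0.43073608 -0.21962562  0.25908729] [-53.1   6.1  98.1  25.9  62.4  -5.4] 0.01796808499245922
hov lin [-70.6, 130.5, 42.4] ang [-7.42, 32.01, 27.37]
```

>>> servo_tool(
  commands=[
    {"linear":[-71,130,42],"angular":[-7.4,32,27.4],"gripper":-0.8},
    {"linear":[-71,130,42],"angular":[-7.4,32,27.4],"gripper":-0.8},
    {"linear":[-71,130,42],"angular":[-7.4,32,27.4],"gripper":-0.8},
    {"linear":[-71,130,42],"angular":[-7.4,32,27.4],"gripper":-0.8},
    {"linear":[-71,130,42],"angular":[-7.4,32,27.4],"gripper":-0.8},
    {"linear":[-71,130,42],"angular":[-7.4,32,27.4],"gripper":-0.8},
    {"linear":[-71,130,42],"angular":[-7.4,32,27.4],"gripper":-0.8},
    {"linear":[-71,130,42],"angular":[-7.4,32,27.4],"gripper":-0.8},
    {"linear":[-71,130,42],"angular":[-7.4,32,27.4],"gripper":-0.8},
    {"linear":[-71,130,42],"angular":[-7.4,32,27.4],"gripper":-0.8},
    {"linear":[-71,130,42],"angular":[-7.4,32,27.4],"gripper":-0.8},
    {"linear":[-71,130,42],"angular":[-7.4,32,27.4],"gripper":-0.8},
  ],
)

```text
time_s: 40.35
position: [0.4604, -0.3663, 0.2223]
tool_rot: [[0.498, 0.086, 0.863], [0.042, -0.996, 0.075], [0.866, -0.001, -0.5]]
ft_force: [0.0, -0.4, -0.7]
grip_width: 0.0185
```

```bash
python3 - <<'E'
from plan import *
t,Mt,st=shoot("top"); s,Ms,_=shoot("scene")
print(st["position"],st["q"].round(1),st["tool_rot"].round(3).tolist())
P=st["position"];H=np.array([np.cos(np.radians(5)),np.sin(np.radians(5)),0]); tip=P+H*.0085-[0,0,.1122];print(tip)
# predicted descended handle bottom (tip z .006)
c=[(.4700,-.3655,np.radians(5.2),.018,.073)]+[(tip[0],tip[1],0,.003,tip[2]),(tip[0],tip[1],np.radians(5),.01,tip[2]+.05),(tip[0],tip[1],np.radians(5),.01,tip[2]+.135)]
ovdrv(t,Mt,[],(410,180,510,300),"pics/a.png",5,c); ovdrv(s,Ms,[],(90,120,190,240),"pics/b.png",5,c)
a,b=cv2.imread("pics/a.png"),cv2.imread("pics/b.png"); cv2.imwrite("pics/ts24.png",cv2.resize(np.hstack([a,b]),None,fx=.79,fy=.79))
l=st["tool_rot"].T@np.array([0,0,-1.]); print("down",l.round(3), "x",(st["tool_rot"].T@[1,0,0]).round(3))
E
```

```text
[ 0.46036099 -0.36629611  0.22234031] [-72.1  22.7 100.9  69.9  64.  -25.4] [[0.498, 0.086, 0.863], [0.042, -0.996, 0.075], [0.866, -0.001, -0.5]]
[ 0.46882864 -0.36555529  0.11014031]
down [-0.866  0.001  0.5  ] x [0.498 0.086 0.863]
```

View pics/ts24.png

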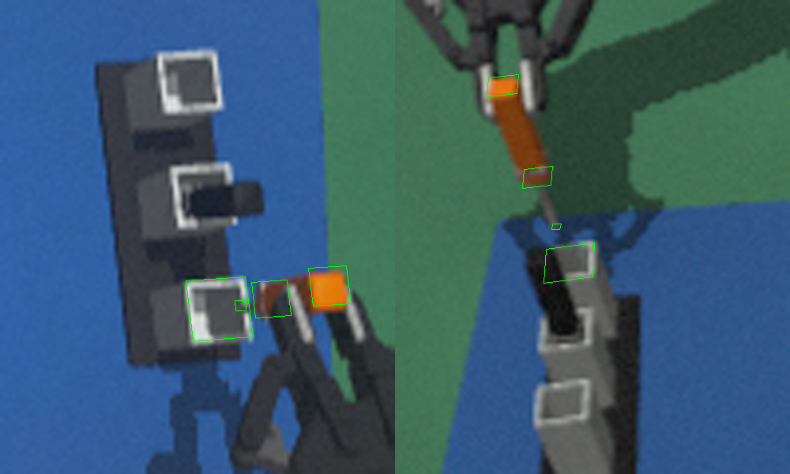

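Driver overlay coincides in both cameras. Lowering into the near cup.

>>> servo_tool(
  commands=[
    {"linear":[-26,-0.5,15],"angular":[0,0,0],"gripper":-0.8},
    {"linear":[-52,-0.5,30],"angular":[0,0,0],"gripper":-0.8},
    {"linear":[-69.3,-0.5,40],"angular":[0,0,0],"gripper":-0.8},
    {"linear":[-69.3,-0.5,40],"angular":[0,0,0],"gripper":-0.8},
    {"linear":[-76,-0.5,44],"angular":[0,0,0],"gripper":-0.8},
    {"linear":[-83,-0.5,48],"angular":[0,0,0],"gripper":-0.8},
    {"linear":[-87.5,-0.5,50.5],"angular":[0,0,0],"gripper":-0.8},
    {"linear":[-87.5,-0.5,50.5],"angular":[0,0,0],"gripper":-0.8},
    {"linear":[-87.5,-0.5,50.5],"angular":[0,0,0],"gripper":-0.8},
    {"linear":[-87.5,-0.5,50.5],"angular":[0,0,0],"gripper":-0.8},
  ],
)

```text
time_s: 41.45
position: [0.4603, -0.3659, 0.1215]
tool_rot: [[0.498, 0.085, 0.863], [0.042, -0.996, 0.074], [0.866, -0.001, -0.499]]
ft_force: [-0.2, 0.9, 0.5]
grip_width: 0.0184
```

No contact; tip about 3 mm above the cup floor. Lower a little, release, back off.

>>> servo_tool(
  commands=[
    {"linear":[-2,0,1.2],"angular":[0,0,0],"gripper":-0.8},
    {"linear":[-2,0,1.2],"angular":[0,0,0],"gripper":-0.8},
    {"linear":[-2,0,1.2],"angular":[0,0,0],"gripper":0},
    {"linear":[-2,0,1.2],"angular":[0,0,0],"gripper":0},
    {"linear":[-2,0,1.2],"angular":[0,0,0],"gripper":0},
    {"linear":[-2,0,1.2],"angular":[0,0,0],"gripper":0},
    {"linear":[0,0,-30],"angular":[0,0,0],"gripper":0},
    {"linear":[0,0,-70],"angular":[0,0,0],"gripper":0},
    {"linear":[0,0,-120],"angular":[0,0,0],"gripper":0.2},
    {"linear":[0,0,-120],"angular":[0,0,0],"gripper":0.2},
    {"linear":[80,0,-180],"angular":[0,0,0],"gripper":0.2},
    {"linear":[80,0,-180],"angular":[0,0,0],"gripper":0.2},
    {"linear":[80,0,-180],"angular":[0,0,0],"gripper":0.2},
    {"linear":[80,0,-180],"angular":[0,0,0],"gripper":0.2},
    {"linear":[80,0,-180],"angular":[0,0,0],"gripper":0.2},
    {"linear":[80,0,-180],"angular":[0,0,0],"gripper":0.2},
  ],
)

```text
time_s: 43.05
position: [0.345, -0.3755, 0.2792]
tool_rot: [[0.498, 0.086, 0.863], [0.039, -0.996, 0.077], [0.866, -0.004, -0.5]]
ft_force: [-0.4, -0.4, -0.9]
grip_width: 0.0508
```

```bash
python3 - <<'E'
from plan import *
t,Mt,st=shoot("top"); s,Ms,_=shoot("scene"); p,M,_=shoot("wrist")
print(st["time_s"],st["position"],st["ft_force"])
cv2.imwrite("pics/t25.png",t["frame"]);cv2.imwrite("pics/s25.png",s["frame"]);cv2.imwrite("pics/w25.png",p["frame"])
a=cv2.resize(t["frame"][180:290,410:510],None,fx=4,fy=4,interpolation=cv2.INTER_CUBIC);b=cv2.resize(s["frame"][140:250,90:190],None,fx=4,fy=4,interpolation=cv2.INTER_CUBIC)
cv2.imwrite("pics/ts25.png",np.hstack([a,b]))
# side view of case lid in scene: overlay lid shut rectangle top z=.068
c=cv2.resize(s["frame"][165:245,270:390],None,fx=6,fy=6,interpolation=cv2.INTER_CUBIC); cv2.imwrite("pics/lid25.png",c)
E
```

```text
43.05 [ 0.34498517 -0.37551346  0.27916069] [-0.40166878 -0.41725436 -0.90529085]
```

View pics/ts25.png

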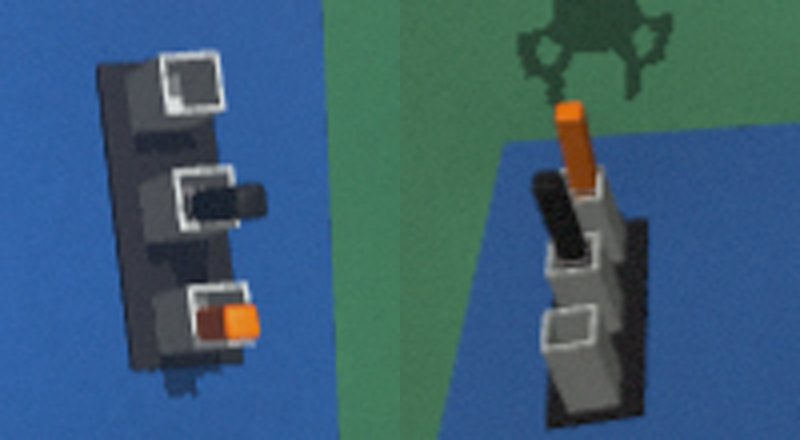

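View pics/t25.png

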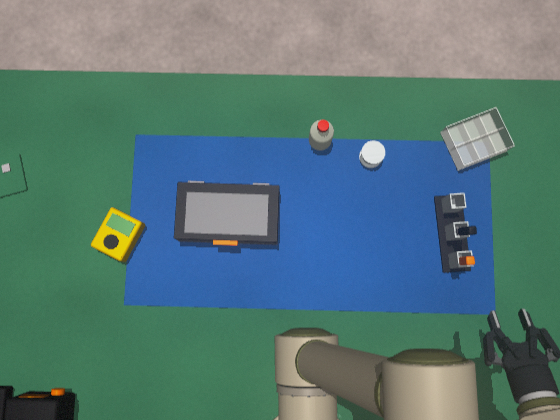

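View pics/lid25.png

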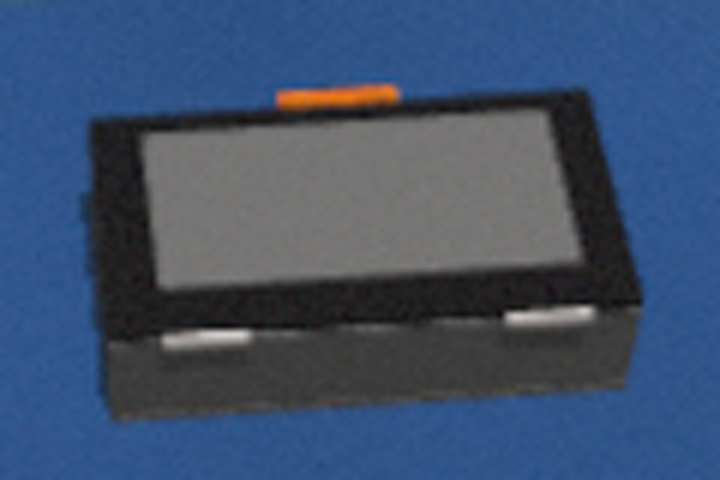

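View pics/w25.png

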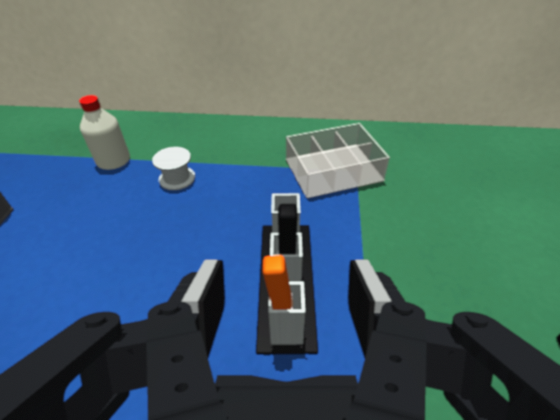

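Both drivers stand in their own cups; orange leans a bit. Quantifying the lean and checking the bystanders.

```bash
python3 - <<'E'
from plan import *
t,Mt,st=shoot("top"); s,Ms,_=shoot("scene"); p,M,st=shoot("wrist")
def tri(*obs):
    A=np.zeros((3,3));b=np.zeros(3)
    for P,u,v,MM in obs:
        o,d=ray(P,u,v,MM);d/=np.linalg.norm(d);K=np.eye(3)-np.outer(d,d);A+=K;b+=K@o
    x=np.linalg.solve(A,b); return x,[np.linalg.norm(proj(P,x,MM)-[u,v]).round(1) for P,u,v,MM in obs]
c=lambda x,y:(410+x/4-.5,180+y/4-.5); d=lambda x,y:(90+(x-400)/4-.5,140+y/4-.5)
cv2.imwrite("pics/w26.png",cv2.resize(p["frame"][180:360,220:350],None,fx=3.3,fy=3.3,interpolation=cv2.INTER_CUBIC))
x,e=tri((t,*c(242,322),Mt),(s,*d(569,110),Ms)); print("orange top",x,e)
x2,e=tri((t,*c(251,201),Mt),(s,*d(546,181),Ms)); print("black top",x2,e)
for n,P,u in (("o",x,(.4695,-.366)),("b",x2,(.540,-.359))): print(n,"offset from cup",P[:2]-u,"lean",np.degrees(np.arctan2(np.linalg.norm(P[:2]-u),P[2]-.006)))
for q,z in {"dispenser":.1,"spool":.045,"meter":.045}.items():
    r=tr(t,q)
    if r: u,v=cen(r[0][1]); print(q,r[0][0],np.round((u,v)),atz(t,u,v,z,Mt).round(4))
print([ (q,round(r[0][0],2),np.round(r[0][2])) for q in ("driver_purple","cap_red","cap_white","cap_yellow") for r in [tr(t,q)] if r])
E
```

```text
orange top [ 0.45947136 -0.35454016  0.13982683] [np.float64(0.2), np.float64(0.1)]
black top [ 0.52830999 -0.36197535  0.13809928] [np.float64(0.0), np.float64(0.0)]
o offset from cup [-0.01002864  0.01145984] lean 6.491831026284094
b offset from cup [-0.01169001 -0.00297535] lean 5.217524818461711
dispenser 0.55 [321. 134.] [ 0.7586 -0.0183  0.1   ]
spool 0.7 [372. 153.] [ 0.7289 -0.1503  0.045 ]
meter 0.63 [321. 134.] [ 0.776  -0.0225  0.045 ]
[('driver_purple', 0.42, array([435., 191., 471., 273.])), ('cap_white', 0.37, array([174., 183., 277., 244.])), ('cap_yellow', 0.41, array([172., 179., 278., 245.]))]
```

View pics/w26.png

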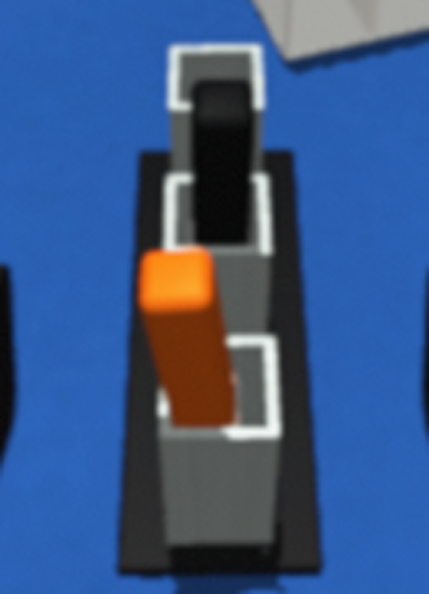

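Both handle tops are at z ≈ 0.14, as expected when seated. They lean about 5–7° within the cup clearance. The bottle and spool read the same as at the start. The meter trace failed this time (it returned the bottle), but the meter is visibly still at top px (118,234). Handing in.

```bash
python3 - <<'E'
from rig import env
print(env.observe()["ft_force"]); print(env.close_job())
E
```

```text
[-0.17404573  0.06975821 -0.20369912]
the job is handed in; nothing more can be done
None
```

The bench is cleared and the job handed in at about 43 s, well inside the 210 s limit. There was no verdict to read back.

- **Caps:** red, white and yellow each went on the jar of their own colour. All three lined up with their predicted seated circles in the top camera before the cover was closed.
- **Cover:** I swung it shut from behind and pressed it against the rim. It took 29 N without moving further, and it looks flat in the top and scene views. It had shifted open a little while I was placing the caps, probably from a brush by the gripper.
- **Screwdrivers:** only orange and black were there, with no purple in the pictures. The black one was knocked aside mid-run and I re-measured it before grasping. Black stands tip down in the middle cup and orange in the near cup. Both handle tops are at about 0.14 m, which matches a driver resting on the cup floor. They lean about 5° (black) and 6–7° (orange) because the handles are loose in the cups.
- **Bottle, spool and meter:** none were touched. The bottle and spool measured within 1 mm of where they started.

**Checks that failed or disagreed:**
- The final network check for the meter returned the bottle instead, so I confirmed the meter only by eye, unmoved in the last top picture.
- The networks also gave weak false hits for a purple driver (on the other two drivers at the start, on the rack at the end). After the cover was shut they gave weak false hits for the white and yellow caps on the closed case.

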